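Refill the glaze-jar chute and serve one jar

ROBOT

A 7-joint arm with a two-finger parallel gripper is mounted at the origin on the work surface. World frame = base frame: x ahead of the robot, y to its left, z up, the work surface at z = 0. Lengths are in m, angles in rad, forces in N, time in s.
With the tool pointing down it reaches from about 0.425 to 0.875 m from the base axis. Payload 8.4 kg.
Tool frame: the origin (TCP) lies midway between the tips of the shut fingers; the grasp point (between the pads) lies 19 mm behind it (hold_point_z is the distance from the TCP to the grasp point, in m); z points along the fingers, y is the direction in which the jaws open and shut (so a half turn about z gives the same grasp; the last joint's range is limited). The gripper opens to 87 mm and grips with 3 to 60 N. Pads are 19 mm wide; open, the fingers measure 117 mm over their backs; the gripper's body (75 mm by 190 mm) begins 51 mm behind the grasp point.
Start: joints at [1.052, 0.333, 0.04, 1.465, -0.013, 1.343, -0.059], TCP at [0.265, -0.594, 0.223] pointing down, gripper open.
Joint ranges: [-2.58, 2.58], [-0.38, 2.09], [-1.3, 1.39], [0.25, 2.4], [-1.5, 4.64], [0.08, 2.09], [-2.65, 2.65]. Speed limits (rad/s): [2.22, 2.22, 2.79, 2.79, 3.14, 3.14, 3.14].

INTERFACE

Orientations are given as a rotation vector (axis times angle).
In Python, from cell import get_state, snapshot, camera_params, finish_job, hold_point_z gives the robot as it stands.
- The arm moves only by the tool servo_tool, never from a script. Its arguments are lists of equal length, an entry for each row: "rotation": the turn, a rotation vector about the tool's x, y, z in degrees, a list of three; "slide": the shift along the tool's x, y, z in m, a list of three; "gripper": the opening, from 0 (shut) to 1 (fully open). In form: {"rotation": [[wx, wy, wz], ...], "slide": [[x, y, z], ...], "gripper": [gripper, ...]}. A call has 1 to 12 rows; each row shifts and turns the commanded pose from where the row before left it, along the tool's axes as they then stand; what a row does not reach is not made up. A row lasts 1/12 s, in which the tool goes at most 41.7 mm and 7.16 degrees, less where a joint would pass 70% of its speed; a pose out of reach is approached as far as the arm can. A call with a gripper value outside its range is refused whole. The fingers move at their own pace and stop on an object; "squeeze" is the grip in N (left out, the last holds). Time passes only in rows, so rows that do not move let the fingers close. It gives the time, the measured TCP pose, the force and the opening at its end, in the units of the state.
- get_state(): the state, without advancing time (a new reading comes with each control period).
- snapshot(name): name is "scene" or "top" or "wrist"; returns (picture, depth): 480x640x3 uint8, blue, green, red; 480x640 float32, m along the optical axis (not along the pixel's ray), 0 where there is no reading.
- camera_params(name): a dict with "intrinsics" (3x3 intrinsics, pixels), "extrinsics" (4x4, takes a point from camera to world coordinates). Camera axes: x right, y up, looking along -z (the intrinsics and any distortion apply to the point x, -y, -z); pixel columns grow to the right and rows downward; lengths in m; the calibration is good to about 2 mm. A picture is of the moment at which its call begins: read the wrist's pose just before it. camera_params takes no time and is no camera call; for the wrist camera it gives the pose at the moment of the call.
- finish_job(): hands the job in, once; it reports no verdict.
The state is a dict: "t": time; "joints": joint angles; "joint_vel": joint speeds; "joint_torque": joint torques, N m; "position": TCP position; "tcp_rot": TCP orientation; "force": force on the tool from outside, world axes, zero at the start; "wrist_torque": the same for the moment, N m; "opening": opening from 0.0 (shut) to 1.0 (fully open).
Only numpy, scipy, OpenCV 4.12 (cv2) and the standard library are available. Lean on these libraries where they do the work, as an engineer would, in place of code of your own. Each camera call takes 0.05 s, during which the arm holds its last target. There are 200 camera calls.

TASK

Refill the pottery studio's gravity chute: feed every glaze jar from the table into the upper end of the chute, lying across the channel with its black lid towards the front side (the side with the red knob), so that they all queue up behind the shut gate. When all are in, pull the red knob fully out to its stop so that all the jars roll down into the delivery bay, and let the gate shut again behind them; then take one jar out of the bay, lay it in the V-shaped wooden rest, and leave the other jars in the bay with their lids still to the front. Do not disturb the other things on the table.

Things in the scene. Friction and masses are not known exactly. Their poses are not given: they have to be found in the camera images.
- chute: Fixed plywood gravity chute: open, slick sloping channel on feet, turned about the vertical only. Axes: -x is its front side (red knob), +y runs along it uphill, z vertical. Origin on the table under the gate. Channel 64 mm wide (66 mm below the gate) between 6 mm thick walls standing 30 mm off the floor; slope 14 degrees; from an end stop at y=-209 mm to a 12 mm lip at y=+259 mm.
- gate_floor (a point): Point on the channel floor, mid-width, at the gate, 82 mm above the table; the floor rises 249 mm per 1 m of the chute's y. Uphill of it is the queue (room for five jars), downhill the delivery bay (room for five). Chute's axes.
- drop (a point): Point on the channel floor, mid-width, near the queue's upper end (205 mm up the slope from the gate), where jars are fed in: a jar let go here lying across the channel rolls down on its own to the gate or the last jar. Over the uppermost 140 mm the walls stand 18 mm, then flare outwards 30 degrees to a mouth 86 mm wide, 37 mm off the floor. Chute's axes.
- pickup (a point): Where the centre of the lowest jar in the delivery bay lies, against the end stop, 20 mm off the sloping floor. Over the lowest 56 mm of the channel both side walls are cut down to 8 mm, so that the lowest jar can be gripped from above by its two ends. When it is lifted out the others roll down. Chute's axes.
- gate (a joint): Travel of the sprung gate, m: 0 = shut (an 8 mm thick blade reaches across 39 mm of the channel and holds back the queue), 0.045 = pulled fully out to its stop (channel clear). It pulls out horizontally along the chute's -x; a spring shuts it: 4 N when shut, 8 N at the stop. Let go too early, it traps a jar.
- gate_knob (a point): Middle of the gate's red knob; moves with the gate. A horizontal cylinder along the chute's x, 22 mm diameter, 34 mm long, with a flange (34 mm diameter, 6 mm thick) on its outer end, 17 mm outward of this point. About 97 mm above the table and, gate shut, 45 mm out from the front wall. Can be pinched from above, fingers closing along the chute's y. Chute's axes.
- rest_seat (a point): Where the centre of a jar lies when it rests in the groove of the loose wooden V-shaped rest (block, 0.4 kg) on the table, 42 mm above the table. The rest is 36 mm long along its x (the groove's direction), 90 mm wide and 46 mm tall, the bottom of the 90 degree groove 14 mm above the table. A jar overhangs it by 11 mm at either end, so it can be lowered in held by its ends.
- red_center (a point): Centre of the red glaze jar (absent in some starts): a closed cylinder 40 mm in diameter and 58 mm long, about 90 g, red body with a black lid (15 mm of the length) at one end and a white band near the other. It lies on its side on the table, its centre 20 mm up. Own x axis: along the jar, pointing to the lid end. It rolls.
- red_lid (a point): Centre of the outer face of the red jar's black lid, 29 mm from the jar's centre.
- blue_center (a point): Centre of the blue glaze jar (absent in some starts): a closed cylinder 40 mm in diameter and 58 mm long, about 90 g, blue body with a black lid (15 mm of the length) at one end and a white band near the other. It lies on its side on the table, its centre 20 mm up. Own x axis: along the jar, pointing to the lid end. It rolls.
- blue_lid (a point): Centre of the outer face of the blue jar's black lid, 29 mm from the jar's centre.
- green_center (a point): Centre of the green glaze jar (absent in some starts): a closed cylinder 40 mm in diameter and 58 mm long, about 90 g, green body with a black lid (15 mm of the length) at one end and a white band near the other. It lies on its side on the table, its centre 20 mm up. Own x axis: along the jar, pointing to the lid end. It rolls.
- green_lid (a point): Centre of the outer face of the green jar's black lid, 29 mm from the jar's centre.
- yellow_center (a point): Centre of the yellow glaze jar (absent in some starts): a closed cylinder 40 mm in diameter and 58 mm long, about 90 g, yellow body with a black lid (15 mm of the length) at one end and a white band near the other. It lies on its side on the table, its centre 20 mm up. Own x axis: along the jar, pointing to the lid end. It rolls.
- yellow_lid (a point): Centre of the outer face of the yellow jar's black lid, 29 mm from the jar's centre.
- orange_center (a point): Centre of the orange glaze jar (absent in some starts): a closed cylinder 40 mm in diameter and 58 mm long, about 90 g, orange body with a black lid (15 mm of the length) at one end and a white band near the other. It lies on its side on the table, its centre 20 mm up. Own x axis: along the jar, pointing to the lid end. It rolls.
- orange_lid (a point): Centre of the outer face of the orange jar's black lid, 29 mm from the jar's centre.
- bowl: Bystander: small white bowl, 72 mm across, 30 mm tall, on the table between the jars. Origin at its underside middle.
- spatula: Bystander: wooden-handled spatula lying on the table. Origin at its underside, on its handle line.
- brush: Bystander: brush lying on the table. Origin at its underside, on its handle line.
- dish: Bystander: flat round fired clay disc, 176 mm across, 9 mm thick. Origin at its underside middle.
- mug: Bystander: blue mug, 80 mm across, 90 mm tall, beside the upper end of the chute. Origin at its underside middle.
- card_tube: Bystander: cardboard tube standing upright, 48 mm across, 140 mm tall, beyond the chute. Origin at its underside middle.
- tile_stack: Bystander: block of terracotta tiles, 90 x 90 x 30 mm. Origin at its underside middle.

How it is judged:
By the outcome, as a careful person would: the job done as asked, in the order asked, and still so for the second after the job is handed in, with the robot touching nothing.
Of red_jar, blue_jar, green_jar, yellow_jar, orange_jar only 3 to 5 are there at a start; the rules pass over those that are not, and their reading is None.
At some moment in a run one of rest may be knocked a few centimetres aside while the robot is not near it.
It also fails if it takes over 210 s, if anything falls off the work surface, if the arm or the gripper's body presses on something with over 40 N, if the wrist force passes 120 N, or if a joint passes its speed limit or range.

## Working session

There is one attempt and no reset: what is moved stays moved. The work goes in short steps, Python scripts to look and compute and a tool call to move; the robot and the scene stay as the last step left them, time stands still between calls to the robot, and variables do not carry over. Pictures are saved under pics/ and viewed, about 12 in all and at most 16, crops included, and the job is handed in when it is done.

Besides the shell and the picture viewer there is one more tool, called after "Emit:" as name(argument=value, ...), one argument or row to a line, values as JSON. servo_tool: Moves the arm, as the interface text tells. Its arguments: {"type":"object","properties":{"rotation":{"type":"array"},"slide":{"type":"array"},"gripper":{"type":"array"},"squeeze":{"type":"number"}},"required":["rotation","slide","gripper"]}

```bash
ls; mkdir -p pics
python3 - <<'E'
from cell import *
import cv2,numpy as np
np.set_printoptions(precision=4,suppress=True)
print(get_state(),hold_point_z)
for n in("scene","top"):
    im,d=snapshot(n);cv2.imwrite(f"pics/{n}0.png",im);np.save(f"{n}0.npy",d)
    print(camera_params(n))
E
```

```text
pics
{'t': 0.0, 'joints': array([ 1.0518,  0.3339,  0.0399,  1.4663, -0.0134,  1.3433, -0.0585]), 'joint_vel': array([ 0.001 , -0.0017,  0.001 , -0.0002,  0.0007,  0.0006,  0.0005]), 'joint_torque': array([ -0.0007, -65.636 ,   1.3348, -40.3802,  -0.0597,   0.0451,
         0.0002]), 'position': array([ 0.2647, -0.5931,  0.2217]), 'tcp_rot': array([-3.0711, -0.6542,  0.0007]), 'force': array([-0.9528,  0.3204,  1.4644]), 'wrist_torque': array([-0.0027,  0.0104, -0.0197]), 'opening': 1.0016303260925021} 0.0187
{'intrinsics': array([[540.5928,   0.    , 326.896 ],
       [  0.    , 540.5928, 239.0172],
       [  0.    ,   0.    ,   1.    ]]), 'extrinsics': array([[-0.4365, -0.6845,  0.5839,  1.3309],
       [ 0.8996, -0.3239,  0.2928,  0.3697],
       [-0.0113,  0.6531,  0.7572,  1.1313],
       [ 0.    ,  0.    ,  0.    ,  1.    ]])}
{'intrinsics': array([[448.8456,   0.    , 317.6678],
       [  0.    , 448.8456, 246.1605],
       [  0.    ,   0.    ,   1.    ]]), 'extrinsics': array([[-0.002 ,  0.9917, -0.1282,  0.3634],
       [-1.    , -0.0029, -0.0067, -0.0098],
       [-0.007 ,  0.1282,  0.9917,  1.501 ],
       [ 0.    ,  0.    ,  0.    ,  1.    ]])}
```

View pics/top0.png

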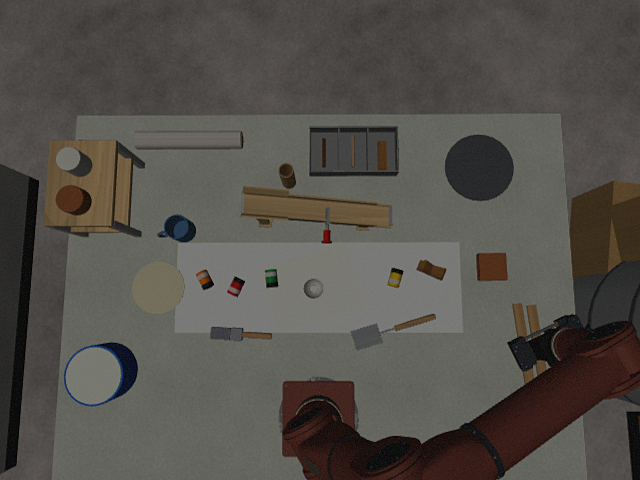

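View pics/scene0.png

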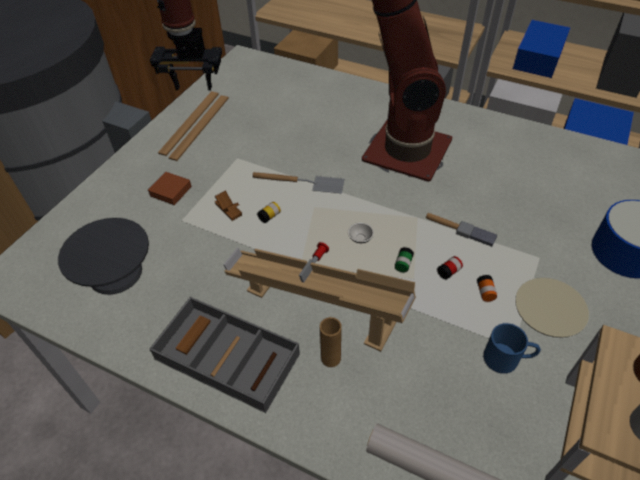

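The pictures show four jars in the top view: orange (204,280), red (236,287), green (271,278) and yellow (396,278). The V-rest is at (431,269), the knob at (326,237) and the chute runs uphill to the left.

```bash
cat > h.py <<'E'
from cell import *
import cv2,numpy as np
np.set_printoptions(precision=4,suppress=True)
def cloud(d,P):
    K=P['intrinsics'];E=P['extrinsics']
    v,u=np.mgrid[0:480,0:640]
    c=np.stack([(u-K[0,2])/K[0,0]*d,-(v-K[1,2])/K[1,1]*d,-d],-1)
    return c@E[:3,:3].T+E[:3,3]
E
cat > m.py <<'E'
from h import *
for n in("top","scene"):
    im=cv2.imread(f"pics/{n}0.png");W=cloud(np.load(f"{n}0.npy"),camera_params(n))
    X,Y,Z=W[...,0],W[...,1],W[...,2]
    hsv=cv2.cvtColor(im,cv2.COLOR_BGR2HSV)
    tab=(X>.2)&(X<.42)&(abs(Y)<.4)&(abs(Z)<.008);print(n,"table z",np.median(Z[tab]))
    m=((Z>.012)&(Z<.06)&(X>.2)&(X<.43)&(Y>-.45)&(Y<.45)).astype(np.uint8)
    k,lab,st,ce=cv2.connectedComponentsWithStats(m)
    for i in range(1,k):
        if st[i,4]<40: continue
        q=lab==i;p=W[q];c=cv2.minAreaRect((p[:,:2]*1000).astype(np.float32))
        dark=q&(hsv[...,2]<60)
        print(ce[i],st[i,4],"mean",p.mean(0),"zmax",np.percentile(p[:,2],98),"rect",np.round(c[0]),np.round(c[1]),round(c[2],1),"dark",W[dark].mean(0) if dark.any() else None, "hsv",np.median(hsv[q],0))
    r=(hsv[...,1]>170)&((hsv[...,0]<6)|(hsv[...,0]>174))&(Z>.07)&(Z<.13)&(X>.3)&(X<.5)&(abs(Y)<.2)
    p=W[r];print("knob",r.sum(),p.mean(0),p.min(0),p.max(0))
    r=(Z>.045)&(Z<.2)&(X>.40)&(X<.6)&(Y>-.3)&(Y<.3)&(hsv[...,1]>40)
    p=W[r];print("chute",r.sum(),p.min(0),p.max(0),cv2.minAreaRect((p[:,:2]*1000).astype(np.float32)))
    if n=="top":
        for col in range(240,396,8):
            rr=np.arange(180,235);print(col,[(int(1000*X[a,col]),int(1000*Y[a,col]),int(1000*Z[a,col])) for a in rr if Z[a,col]>.03])
E
python3 m.py
```

```text
top table z -0.00030141495876101487
[206.0727 285.8909] 55 mean [0.4234 0.365  0.0322] zmax 0.0417590627791237 rect [427. 365.] [18. 39.] 24.2 dark [0.4236 0.3625 0.0332] hsv [98. 60. 24.]
[234.7162 289.2432] 148 mean [0.4122 0.2707 0.034 ] zmax 0.042593167041504974 rect [416. 272.] [38. 47.] 64.8 dark [0.4109 0.2571 0.0273] hsv [  3.  122.  100.5]
[271.1364 285.3636] 44 mean [0.4246 0.1522 0.0335] zmax 0.04327159314529549 rect [424. 152.] [10. 37.] 0.6 dark [0.4254 0.1516 0.0345] hsv [71.  48.  22.5]
[313.08   291.7733] 150 mean [0.4038 0.0155 0.022 ] zmax 0.03364695271894964 rect [405.  16.] [65. 50.] 89.7 dark [0.4063 0.0381 0.0181] hsv [24. 16. 92.]
[414.7054 322.1741] 224 mean [ 0.3047 -0.3153  0.0175] zmax 0.025098469643246617 rect [ 304. -313.] [ 19. 143.] 16.0 dark [ 0.3276 -0.3617  0.0141] hsv [ 16.  131.5  88. ]
[235.1647 334.0698] 516 mean [0.2674 0.2693 0.0174] zmax 0.02458343476960687 rect [266. 252.] [200.  42.] 87.5 dark [0.2768 0.2658 0.016 ] hsv [105.  24.  76.]m.py:15: RuntimeWarning: Mean of empty slice.
  p=W[r];print("knob",r.sum(),p.mean(0),p.min(0),p.max(0))
  ret = um.true_divide(
Traceback (most recent call last):
  File "m.py", line 15, in <module>
    p=W[r];print("knob",r.sum(),p.mean(0),p.min(0),p.max(0))
                                          ~~~~~^^^
ValueError: zero-size array to reduction operation minimum which has no identity
```

Run:
```python
import cv2
im=cv2.imread("pics/top0.png")[175:345,180:455]
cv2.imwrite("pics/c1.png",cv2.resize(im,None,fx=2.9,fy=2.9,interpolation=cv2.INTER_CUBIC))
```

```text
(no output)
```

View pics/c1.png

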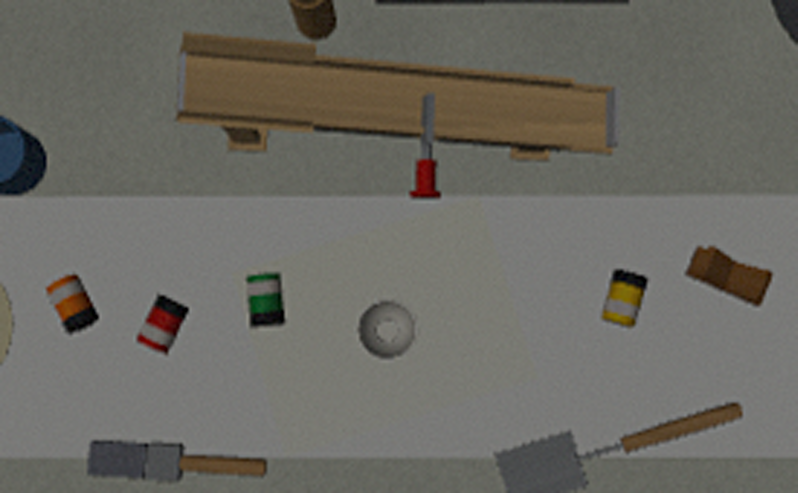

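The crop shows the lids: orange and green face the robot (the front side), red and yellow face away. My region bounds were too tight, so I'll widen them.

```bash
sed -i 's/(X>.2)&(X<.43)&(Y>-.45)/(X>.32)\&(X<.52)\&(Y>-.45)/; s/(X>.3)&(X<.5)&(abs(Y)<.2)/(X>.4)\&(X<.65)\&(abs(Y)<.2)/; s/(X>.40)&(X<.6)&(Y>-.3)/(X>.5)\&(X<.75)\&(Y>-.3)/; s/range(240,396,8)/range(246,396,24)/; s/if Z\[a,col\]>.03\]/if .45<X[a,col]<.72 and Z[a,col]>.02]/' m.py; python3 m.py
python3 - <<'E'
from scipy.spatial.transform import Rotation as R
print(R.from_rotvec([-3.0711,-0.6542,.0007]).as_matrix().round(3))
E
```

```text
top table z -0.00030141495876101487
[431.8047 269.6768] 297 mean [ 0.4748 -0.3737  0.0298] zmax 0.047694962012653885 rect [ 475. -375.] [90. 38.] 65.6 dark [ 0.4747 -0.368   0.0312] hsv [ 15. 173.  70.]
[270.9292 278.2358] 212 mean [0.4478 0.153  0.034 ] zmax 0.043181903004221506 rect [448. 155.] [58. 40.] 6.4 dark [0.4383 0.1473 0.0332] hsv [65.  79.5 66. ]
[394.8578 277.6743] 218 mean [ 0.4487 -0.2515  0.0338] zmax 0.04235940224231928 rect [ 449. -253.] [38. 59.] 73.2 dark [ 0.4706 -0.2595  0.0337] hsv [ 23.  131.5 101. ]
[204.3289 279.4178] 225 mean [0.4445 0.3711 0.0333] zmax 0.04243730998619894 rect [444. 374.] [57. 40.] 27.7 dark [0.4332 0.3602 0.0309] hsv [ 14. 126.  91.]
[235.528  286.6449] 214 mean [0.4207 0.2683 0.0339] zmax 0.042500958622509556 rect [421. 270.] [38. 58.] 64.9 dark [0.4316 0.2589 0.0318] hsv [  5. 115.  91.]
[313.0893 288.2009] 224 mean [0.4155 0.0155 0.0221] zmax 0.033783927297725565 rect [414.  16.] [65. 69.] 89.8 dark [0.411  0.0377 0.019 ] hsv [24. 17. 95.]
knob 81 [ 0.5741 -0.0279  0.107 ] [ 0.5551 -0.0391  0.0966] [ 0.5953 -0.014   0.1181]
chute 3601 
[... 4040 characters left out ...]
. 38.] 5.7 dark [0.4594 0.1527 0.029 ] hsv [ 66.  107.5  70.5]
[449.704  267.1638] 348 mean [0.4326 0.2704 0.0299] zmax 0.0401606142777672 rect [427. 269.] [39. 62.] 61.9 dark [0.4485 0.2615 0.0281] hsv [ 4.  78.5 97. ]
[486.0907 287.3782] 386 mean [0.4552 0.3711 0.0302] zmax 0.04064371159416789 rect [450. 372.] [63. 41.] 29.3 dark [0.4333 0.3565 0.0324] hsv [ 12. 161.  90.]
knob 115 [ 0.5763 -0.0259  0.1043] [ 0.5593 -0.0413  0.0907] [ 0.6005 -0.0138  0.1134]
chute 6211 [ 0.5568 -0.2179  0.045 ] [0.7231 0.2367 0.1825] ((636.8937377929688, 11.972061157226562), (451.82525634765625, 154.40708923339844), 86.81688690185547)
[[ 0.913  0.408 -0.001]
 [ 0.408 -0.913  0.001]
 [-0.    -0.002 -1.   ]]
```

```bash
cat >> h.py <<'E'
from scipy.spatial.transform import Rotation as R
def to(x,y,z,phi=None,tilt=0):
    """slide and turn in present tool axes; tilt = deg about chute x, uphill-normal"""
    s=get_state();M=R.from_rotvec(s['tcp_rot']);p=s['position']
    print("t",round(s['t'],2),"p",p,"phi",np.degrees(np.arctan2(*M.as_matrix()[[1,0],0])).round(2),"q",s['joints'].round(2),"open",round(s['opening'],3))
    d=M.inv().apply(np.array([x,y,z])-p);print("slide mm",(d*1000).round(1))
    if phi is not None:
        T=R.from_euler('z',phi,degrees=True)*R.from_euler('x',180,degrees=True)
        if tilt: 
            a=np.radians(-2.1);T=R.from_rotvec(np.radians(tilt)*np.array([np.cos(a),np.sin(a),0]))*T
        r=np.degrees((M.inv()*T).as_rotvec());print("turn deg",r.round(2),"slide mm after turn",(T.inv().apply(np.array([x,y,z])-p)*1000).round(1))
E
python3 -c "
from h import *
print(camera_params('wrist')); to(.449,-.252,.2,-18)"
```

```text
{'intrinsics': array([[396.0294,   0.    , 319.2258],
       [  0.    , 396.0294, 242.8262],
       [  0.    ,   0.    ,   1.    ]]), 'extrinsics': array([[ 0.4076,  0.8697,  0.2784,  0.3422],
       [-0.9131,  0.3887,  0.1227, -0.5594],
       [-0.0015, -0.3043,  0.9526,  0.3824],
       [ 0.    ,  0.    ,  0.    ,  1.    ]])}
t 0.1 p [ 0.2648 -0.5932  0.2218] phi 24.05 q [ 1.05  0.33  0.04  1.47 -0.01  1.34 -0.06] open 1.001
slide mm [ 307.3 -236.4   22.1]
turn deg [-0.08  0.03 42.05] slide mm after turn [  69.8 -381.4   21.8]
```

Emit:
servo_tool(
  rotation=[
    [0,0,7],
    [0,0,7],
    [0,0,7],
    [0,0,7],
    [0,0,7],
    [0,0,7],
  ],
  slide=[
    [0,0,0],
    [0,0,0],
    [0,0,0],
    [0,0,0],
    [0,0,0],
    [0,0,0],
  ],
  gripper=[0.8,0.8,0.8,0.8,0.8,0.8],
  squeeze=15,
)

```text
t: 0.6
position: [0.2648, -0.5933, 0.222]
tcp_rot: [-3.101, 0.499, 0.001]
force: [0.5, -1.0, -0.9]
opening: 0.807
```

Emit:
servo_tool(
  rotation=[
    [0,0,0],
    [0,0,0],
    [0,0,0],
    [0,0,0],
    [0,0,0],
    [0,0,0],
    [0,0,0],
    [0,0,0],
    [0,0,0],
    [0,0,0],
    [0,0,0],
    [0,0,0],
  ],
  slide=[
    [0.0064,-0.035,0],
    [0.0064,-0.035,0],
    [0.0064,-0.035,0],
    [0.0064,-0.035,0],
    [0.0064,-0.035,0],
    [0.0064,-0.035,0],
    [0.0064,-0.035,0],
    [0.0064,-0.035,0],
    [0.0064,-0.035,0],
    [0.0064,-0.035,0],
    [0.006,-0.031,0],
    [0,0,0],
  ],
  gripper=[0.8,0.8,0.8,0.8,0.8,0.8,0.8,0.8,0.8,0.8,0.8,0.8],
)

```text
t: 1.6
position: [0.4521, -0.2458, 0.2224]
tcp_rot: [-3.103, 0.476, -0.001]
force: [-0.9, 0.4, 0.6]
opening: 0.802
```

```bash
cat >> h.py <<'E'
def wrist(name,box=None):
    P=camera_params('wrist');im,d=snapshot('wrist')
    cv2.imwrite(f"pics/{name}.png",im);np.save(name+".npy",d);W=cloud(d,P);return im,W
def jars(im,W,zlo=.012,zhi=.06,lim=None):
    X,Y,Z=W[...,0],W[...,1],W[...,2]
    hsv=cv2.cvtColor(im,cv2.COLOR_BGR2HSV)
    m=((Z>zlo)&(Z<zhi)&(X>.36)&(X<.52)).astype(np.uint8)
    k,lab,st,ce=cv2.connectedComponentsWithStats(m)
    for i in range(1,k):
        if st[i,4]<300: continue
        q=lab==i;p=W[q];c=cv2.minAreaRect((p[:,:2]*1000).astype(np.float32))
        dark=q&(hsv[...,2]<60)
        print(ce[i].round(),st[i,:5],"mean",p.mean(0),"z98",np.percentile(p[:,2],98),"rect",c,"dark",W[dark].mean(0) if dark.any() else None,"hsv",np.median(hsv[q],0))
E
python3 -c "
from h import *
im,W=wrist('w1');jars(im,W); to(.449,-.252,.2,-18)"
```

```text
[630.  77.] [ 618   29   22  100 1736] mean [ 0.4843 -0.5303  0.022 ] z98 0.029144013330447242 rect ((480.606689453125, -529.8273315429688), (8.25162124633789, 79.1827392578125), 86.53202056884766) dark [ 0.4818 -0.5299  0.0199] hsv [  9. 195.  46.]
[454. 144.] [ 398  117  111   55 4248] mean [ 0.4767 -0.3751  0.0295] z98 0.04395187945948972 rect ((477.01470947265625, -373.6885681152344), (84.65814208984375, 35.97300720214844), 65.66875457763672) dark [ 0.4797 -0.3671  0.0304] hsv [ 13. 191.  70.]
[329. 211.] [ 308  179   44   67 2731] mean [ 0.4524 -0.2549  0.0333] z98 0.038754310352992025 rect ((450.0151672363281, -254.54949951171875), (39.793174743652344, 57.932090759277344), 72.56730651855469) dark [ 0.4695 -0.2614  0.0319] hsv [ 22.  97. 104.]
[ 79. 302.] [ 49 290  72  25 794] mean [0.4357 0.0124 0.0228] z98 0.029451502951200532 rect ((432.9429626464844, 9.208873748779297), (66.85260772705078, 32.513484954833984), 75.03723907470703) dark [0.4318 0.0081 0.0228] hsv [20.  18.  74.5]
t 1.65 p [ 0.4505 -0.2491  0.2224] phi -17.59 q [ 0.55  0.07 -0.14  1.78  0.01  1.29 -1.47] open 0.803
slide mm [-0.6  3.2 22.4]
turn deg [-0.05  0.01  0.41] slide mm after turn [-0.5  3.2 22.4]
```

View pics/w1.png

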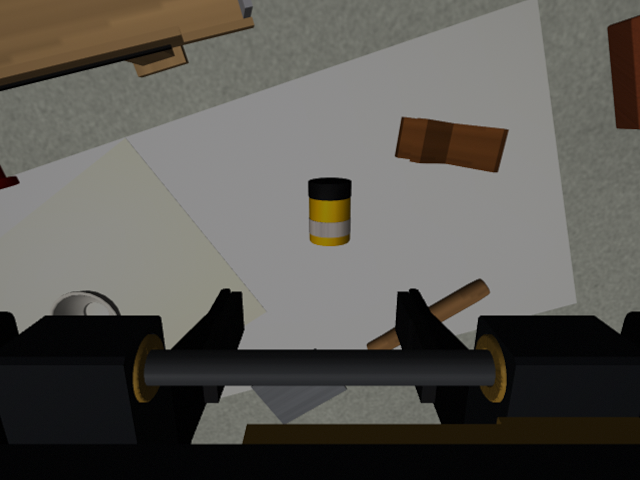

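The wrist view shows the yellow jar at (329,211) with its lid pointing to tool +x, and the rest at (452,144). It agrees with the top view to about 2 mm, so I'll grasp.

Emit:
servo_tool(
  rotation=[
    [0,0,0],
    [0,0,0],
    [0,0,0],
    [0,0,0],
    [0,0,0],
    [0,0,0],
    [0,0,0],
    [0,0,0],
    [0,0,0],
    [0,0,0],
    [0,0,0],
    [0,0,0],
  ],
  slide=[
    [0.001,0.005,0.036],
    [0,0,0.036],
    [0,0,0.036],
    [0,0,0.036],
    [0,0,0.036],
    [0,0,0.026],
    [0,0,0.01],
    [0,0,0],
    [0,0,0],
    [0,0,0],
    [0,0,0],
    [0,0,0],
  ],
  gripper=[0.8,0.8,0.8,0.8,0.8,0.8,0.8,0.8,0.3,0.3,0.3,0.3],
  squeeze=15,
)

```text
t: 2.65
position: [0.4493, -0.2583, 0.0081]
tcp_rot: [3.102, -0.49, 0.004]
force: [0.0, -0.8, -0.2]
opening: 0.584
```

Emit:
servo_tool(
  rotation=[
    [0,0,0],
    [0,0,0],
    [0,0,0],
  ],
  slide=[
    [0,0,0],
    [0,0,0],
    [0,0,0],
  ],
  gripper=[0.3,0.3,0.3],
)

```text
t: 2.9
position: [0.4488, -0.2579, 0.0073]
tcp_rot: [3.103, -0.49, 0.002]
force: [-1.4, 1.3, 6.4]
opening: 0.454
```

```bash
python3 -c "
from h import *
to(.667,.169,.28,178)"
```

```text
t 2.9 p [ 0.4488 -0.2579  0.0073] phi -17.95 q [ 0.55  0.3  -0.13  2.    0.05  0.85 -1.49] open 0.454
slide mm [  76.3 -473.3 -272.7]
turn deg [ -0.09  -0.03 164.05] slide mm after turn [-203.1  434.3 -272.7]
```

Emit:
servo_tool(
  rotation=[
    [0,0,0],
    [0,0,-7],
    [0,0,-7],
    [0,0,-7],
    [0,0,-7],
    [0,0,-7],
    [0,0,-7],
    [0,0,-7],
    [0,0,-7],
    [0,0,-7],
    [0,0,-7],
    [0,0,-7],
  ],
  slide=[
    [0,0,-0.02],
    [0,0,-0.03],
    [0,0,-0.035],
    [0,0,-0.035],
    [0,0,-0.035],
    [0,0,-0.035],
    [0,0,-0.035],
    [0,0,-0.025],
    [0,0,0],
    [0,0,0],
    [0,0,0],
    [0,0,0],
  ],
  gripper=[0.3,0.3,0.3,0.3,0.3,0.3,0.3,0.3,0.3,0.3,0.3,0.3],
)

```text
t: 3.9
position: [0.4481, -0.2576, 0.2564]
tcp_rot: [-2.729, -1.556, 0.0]
force: [0.4, 0.1, -1.7]
opening: 0.454
```

Emit:
servo_tool(
  rotation=[
    [0,0,-7],
    [0,0,-7],
    [0,0,-7],
    [0,0,-7],
    [0,0,-7],
    [0,0,-7],
    [0,0,-7],
    [0,0,-7],
    [0,0,-7],
    [0,0,-7],
    [0,0,-7],
    [0,0,-7],
  ],
  slide=[
    [0,0,0],
    [0,0,0],
    [0,0,0],
    [0,0,0],
    [0,0,0],
    [0,0,0],
    [0,0,0],
    [0,0,0],
    [0,0,0],
    [0,0,0],
    [0,0,0],
    [0,0,0],
  ],
  gripper=[0.3,0.3,0.3,0.3,0.3,0.3,0.3,0.3,0.3,0.3,0.3,0.3],
)

```text
t: 4.9
position: [0.448, -0.2576, 0.2562]
tcp_rot: [-0.986, -2.982, -0.0]
force: [-0.3, 0.6, -1.5]
opening: 0.452
```

Emit:
servo_tool(
  rotation=[
    [0,0,-7],
    [0,0,-7],
    [0,0,-7],
    [0,0,-7],
    [0,0,-7],
    [0,0,0],
  ],
  slide=[
    [0,0,0],
    [0,0,0],
    [0,0,0],
    [0,0,0],
    [0,0,0],
    [0,0,0],
  ],
  gripper=[0.3,0.3,0.3,0.3,0.3,0.3],
)

```text
t: 5.4
position: [0.448, -0.2576, 0.2563]
tcp_rot: [-0.044, -3.141, -0.001]
force: [-0.4, 0.4, -0.1]
opening: 0.457
```

Emit:
servo_tool(
  rotation=[
    [0,0,0],
    [0,0,0],
    [0,0,0],
    [0,0,0],
    [0,0,0],
    [0,0,0],
    [0,0,0],
    [0,0,0],
    [0,0,0],
    [0,0,0],
    [0,0,0],
    [0,0,0],
  ],
  slide=[
    [-0.018,0.036,0],
    [-0.018,0.036,0],
    [-0.018,0.036,0],
    [-0.018,0.036,0],
    [-0.018,0.036,0],
    [-0.018,0.036,0],
    [-0.018,0.036,0],
    [-0.018,0.036,0],
    [-0.018,0.036,0],
    [-0.018,0.036,0],
    [-0.018,0.036,0],
    [0,0,0],
  ],
  gripper=[0.3,0.3,0.3,0.3,0.3,0.3,0.3,0.3,0.3,0.3,0.3,0.3],
)

```text
t: 6.4
position: [0.6598, 0.1408, 0.2547]
tcp_rot: [-0.047, -3.139, -0.008]
force: [-1.7, 1.2, -1.9]
opening: 0.456
```

```bash
python3 -c "
from h import *
im,W=wrist('w2')
to(.667,.169,.25,178)
s=slice(None,None,12)
"
```

```text
t 6.45 p [0.6594 0.1371 0.2549] phi 178.19 q [ 0.12  0.42 -0.54  1.32  0.21  1.45  1.13] open 0.455
slide mm [-6.6 32.1  5. ]
turn deg [ 0.16 -0.16  0.19] slide mm after turn [-6.5 32.2  4.9]
```

View pics/w2.png

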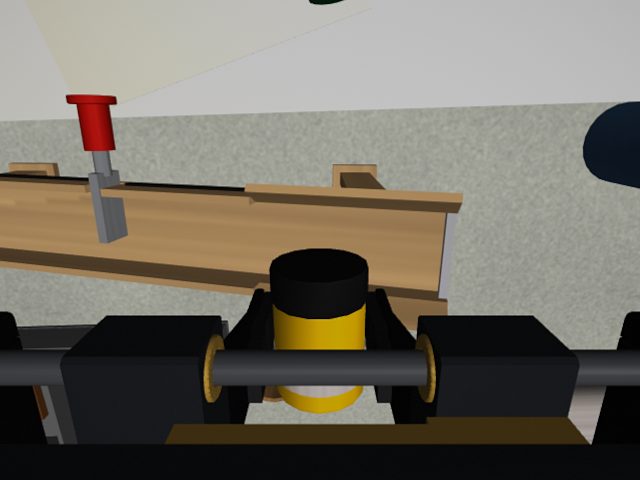

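```bash
cat > ch.py <<'E'
from h import *
from scipy.optimize import least_squares
a=get_state()
# wrist (held still) + top clouds
P=camera_params('wrist');A=cloud(np.load('w2.npy'),P);im=cv2.imread('pics/w2.png')
T=cloud(np.load('top0.npy'),camera_params('top'))
for n,W in(("wrist",A),("top",T)):
    W=W[120:310] if n=="wrist" else W
    p=W.reshape(-1,3);o=np.array([.661,-.030]);ps=np.radians(-2.1)
    q=p[:,:2]-o;x=q[:,0]*np.cos(ps)+q[:,1]*np.sin(ps);y=-q[:,0]*np.sin(ps)+q[:,1]*np.cos(ps)
    h=p[:,2]-.082-.249*y
    fl=(abs(x)<.022)&(y>.03 if n=="wrist" else abs(y)<.2)&(abs(y)<.25)&(abs(h)<.015)
    F=np.c_[x[fl],y[fl],np.ones(fl.sum())];c=np.linalg.lstsq(F,p[fl,2],rcond=None)[0];print(n,"floor fit dz/dx,dz/dy,z0",c)
    for y0 in (-.17,-.12,-.07,.03,.06,.09,.13,.16,.19,.22,.245):
        s=abs(y-y0)<.006
        def e(m): return (np.round(1000*np.percentile(x[s&m],[2,50,98]),1),(s&m).sum()) if (s&m).sum()>5 else None
        print(y0,"front top",e((h>.024)&(h<.05)&(x<0)),"back top",e((h>.024)&(h<.05)&(x>0)),"floor",e(abs(h)<.006))
    l=(abs(x)<.02)&(y>.24)&(y<.28)&(h>.005)&(h<.02);print("lip y",np.percentile(y[l],[5,50,95]) if l.sum()>5 else None)
    r=(p[:,2]>.085)&(p[:,2]<.125)&(x<-.05)&(x>-.13)&(abs(y)<.03);print("knob x",np.percentile(x[r],[2,98]),"y",np.percentile(y[r],[2,50,98]),"z98",np.percentile(p[r,2],98),r.sum())
E
python3 ch.py
```

```text
wrist floor fit dz/dx,dz/dy,z0 [0.0006 0.247  0.0814]
-0.17 front top None back top None floor None
-0.12 front top None back top (array([31.3, 32.6, 37.2]), np.int64(42)) floor (array([-26.5,   1.8,  31.7]), np.int64(666))
-0.07 front top (array([-40.4, -37.6, -34.4]), np.int64(104)) back top (array([31.3, 33.1, 37.6]), np.int64(110)) floor (array([-26.4,   2.4,  31.8]), np.int64(726))
0.03 front top (array([-38.3, -35.8, -32.4]), np.int64(135)) back top (array([31.5, 33.3, 37.7]), np.int64(132)) floor (array([-24.1,   3.7,  31.9]), np.int64(848))
0.06 front top (array([-38.3, -35.8, -32.4]), np.int64(144)) back top (array([31.4, 33.3, 37.7]), np.int64(143)) floor (array([-24.4,   3.1,  31.8]), np.int64(891))
0.09 front top (array([-38.3, -35.8, -32.3]), np.int64(155)) back top (array([31.4, 33.3, 37.9]), np.int64(152)) floor (array([-24.3,   3.5,  31.9]), np.int64(955))
0.13 front top (array([-48. , -43.6, -36.1]), np.int64(260)) back top None floor (array([-27.2,  -4.2,  29.3]), np.int64(883))
0.16 front top (array([-47.9, -43.6, -35.8]), np.int64(296)) back top None floor (array(
[... 1788 characters left out ...]
)) back top (array([33.7, 41.3, 48.7]), np.int64(20)) floor (array([-26.3,   2.8,  32.5]), np.int64(70))
0.19 front top (array([-47.5, -42.3, -34.4]), np.int64(15)) back top (array([35.2, 41.6, 48.5]), np.int64(19)) floor (array([-26. ,   3.8,  31.4]), np.int64(68))
0.22 front top (array([-47.4, -42.6, -36.3]), np.int64(17)) back top (array([37.7, 42.2, 47.9]), np.int64(15)) floor (array([-26.8,   2.5,  32.3]), np.int64(71))
0.245 front top (array([-47.1, -43.1, -36.9]), np.int64(13)) back top (array([36.2, 40.5, 46. ]), np.int64(16)) floor (array([-27.8,   5.3,  32.9]), np.int64(76))
lip y [0.2578 0.2604 0.2634]
knob x [-0.1059 -0.0523] y [-0.0148  0.0001  0.0122] z98 0.1127519786225338 124
```

The chute model fits both cameras to within about 1 mm: origin (0.661, -0.030), yaw -2.1°. The wrist view shows the yellow jar held with its lid to the front.

```bash
cat >> h.py <<'E'
def ch(x,y,z):  # chute -> world
    a=np.radians(-2.1);return [.661+x*np.cos(a)-y*np.sin(a),-.030+x*np.sin(a)+y*np.cos(a),z]
def drop(h):    # TCP at height h over floor along its normal at 'drop'
    a=np.radians(14);return ch(0,.199-h*np.sin(a),.082+.249*.199+h*np.cos(a))
E
python3 -c "
from h import *
print(drop(.01),drop(.09));to(*drop(.09),177.9,14);to(*drop(.01),177.9,14)"
```

```text
[np.float64(0.6682034488778839), np.float64(0.16644875616845756), np.float64(0.14125395726275997)] [np.float64(0.6674942556401164), np.float64(0.14710800262049725), np.float64(0.21887761536483968)]
t 6.45 p [0.6594 0.1371 0.2549] phi 178.19 q [ 0.12  0.42 -0.54  1.32  0.21  1.45  1.13] open 0.455
slide mm [-7.9 10.2 36. ]
turn deg [-13.84  -0.19   0.26] slide mm after turn [-7.8  1.3 37.5]
t 6.45 p [0.6594 0.1371 0.2549] phi 178.19 q [ 0.12  0.42 -0.54  1.32  0.21  1.45  1.13] open 0.455
slide mm [ -8.2  29.3 113.7]
turn deg [-13.84  -0.19   0.26] slide mm after turn [ -7.8   1.3 117.5]
```

Emit:
servo_tool(
  rotation=[
    [-7,-0.1,0.1],
    [-6.8,-0.1,0.1],
    [0,0,0],
    [0,0,0],
    [0,0,0],
    [0,0,0],
    [0,0,0],
  ],
  slide=[
    [0,0,0],
    [0,0,0],
    [-0.0078,0.0013,0.02],
    [0,0,0.03],
    [0,0,0.025],
    [0,0,0.015],
    [0,0,0],
  ],
  gripper=[0.3,0.3,0.3,0.3,0.3,0.3,0.3],
)

```text
t: 7.03
position: [0.6663, 0.153, 0.1652]
tcp_rot: [0.065, 3.117, 0.375]
force: [-1.4, 0.1, -2.1]
opening: 0.455
```

```bash
python3 -c "
from h import *
to(*drop(.01),177.9,14);print(get_state()['force'])"
```

```text
t 7.03 p [0.6663 0.153  0.1652] phi 177.65 q [ 0.26  0.47 -0.58  1.48  0.02  1.19  1.26] open 0.455
slide mm [-1.5  7.5 26.5]
turn deg [-0.27 -0.16 -0.3 ] slide mm after turn [-1.5  7.4 26.5]
[-1.3844  0.0877 -2.1318]
```

Emit:
servo_tool(
  rotation=[
    [0,0,0],
    [0,0,0],
    [0,0,0],
    [0,0,0],
    [0,0,0],
    [0,0,0],
    [0,0,0],
    [0,0,0],
    [0,0,0],
    [0,0,0],
    [0,0,0],
    [0,0,0],
  ],
  slide=[
    [-0.0015,0.006,0.015],
    [0,0,0.01],
    [0,0,0],
    [0,0,0],
    [0,0,0],
    [0,0,0],
    [0,0,0],
    [0,0,0],
    [0,0,-0.02],
    [0,0,-0.03],
    [0,0,-0.03],
    [0,0,0],
  ],
  gripper=[0.3,0.3,0.3,0.3,0.6,0.6,0.6,0.6,0.6,0.6,0.6,0.6],
)

```text
t: 8.03
position: [0.6726, 0.1454, 0.2313]
tcp_rot: [0.06, 3.101, 0.377]
force: [1.3, 0.9, 0.2]
opening: 0.599
```

Emit:
servo_tool(
  rotation=[
    [7,0,0],
    [7,0,0],
    [0,0,0],
    [0,0,0],
  ],
  slide=[
    [0,0,-0.03],
    [0,0,-0.02],
    [0,0,0],
    [0,0,0],
  ],
  gripper=[0.8,0.8,0.8,0.8],
)

```text
t: 8.37
position: [0.6693, 0.141, 0.2755]
tcp_rot: [0.051, 3.135, -0.003]
force: [0.0, -0.2, -0.8]
opening: 0.773
```

```bash
python3 -c "
from h import *
im,W=wrist('w3');jars(im,W);to(.446,.372,.2,208.5)"
```

```text
t 8.42 p [0.6692 0.1385 0.2739] phi 177.96 q [ 0.1   0.43 -0.53  1.27  0.22  1.49  1.12] open 0.786
slide mm [231.8 225.6  72.3]
turn deg [ -0.21   0.21 -30.54] slide mm after turn [ 84.8 311.7  73.9]
```

View pics/w3.png

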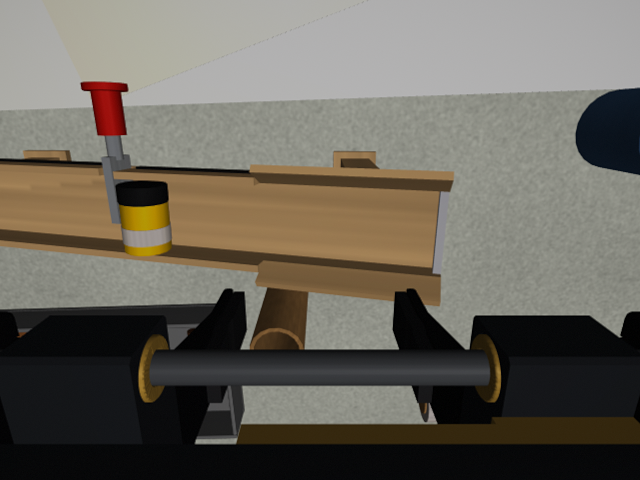

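The yellow jar lies at the gate (145,218) with its lid to the front. Orange is next.

Emit:
servo_tool(
  rotation=[
    [0,0,0],
    [0,0,0],
    [0,0,0],
    [0,0,0],
    [0,0,0],
    [0,0,0],
    [0,0,0],
    [0,0,0],
    [0,0,0],
    [0,0,0],
    [0,0,0],
    [0,0,0],
  ],
  slide=[
    [0.0235,0.0225,0],
    [0.0235,0.0225,0],
    [0.0235,0.0225,0],
    [0.0235,0.0225,0],
    [0.0235,0.0225,0],
    [0.0235,0.0225,0],
    [0.0235,0.0225,0.01],
    [0.0235,0.0225,0.01],
    [0.0235,0.0225,0.01],
    [0.0235,0.0225,0.01],
    [0,0,0.01],
    [0,0,0],
  ],
  gripper=[0.8,0.8,0.8,0.8,0.8,0.8,0.8,0.8,0.8,0.8,0.8,0.8],
)

```text
t: 9.42
position: [0.4414, 0.3699, 0.2193]
tcp_rot: [-0.057, -3.141, 0.008]
force: [0.0, -1.2, -0.5]
opening: 0.798
```

Emit:
servo_tool(
  rotation=[
    [0,0,-6.1],
    [0,0,-6.1],
    [0,0,-6.1],
    [0,0,-6.1],
    [0,0,-6.1],
    [0,0,0],
    [0,0,0],
  ],
  slide=[
    [0,0,0],
    [0,0,0],
    [0,0,0],
    [0,0,0],
    [0,0,0],
    [0,0,0],
    [0,0,0],
  ],
  gripper=[0.8,0.8,0.8,0.8,0.8,0.8,0.8],
)

```text
t: 10.0
position: [0.4444, 0.3688, 0.2216]
tcp_rot: [-0.758, 3.047, -0.007]
force: [-0.3, 0.1, -0.5]
opening: 0.8
```

```bash
python3 -c "
from h import *
im,W=wrist('w4');jars(im,W);to(.445,.373,.006,208)"
```

```text
[99. 99.] [  68   56   65   84 3769] mean [0.4455 0.16   0.0324] z98 0.038815432405993035 rect ((447.7760009765625, 155.11045837402344), (58.08660888671875, 38.717369079589844), 6.24179744720459) dark [0.4345 0.1586 0.0307] hsv [67. 70. 63.]
[234. 137.] [ 195   98   79   76 3224] mean [0.4199 0.272  0.0335] z98 0.03884198391559405 rect ((420.8049011230469, 270.5968017578125), (39.9077033996582, 58.142765045166016), 64.66632843017578) dark [0.4316 0.2645 0.0325] hsv [  1. 178.  95.]
[325. 213.] [ 304  181   44   67 2749] mean [0.442  0.3724 0.0333] z98 0.038820110404271704 rect ((444.1739196777344, 373.8468322753906), (57.883453369140625, 39.97763442993164), 28.456796646118164) dark [0.4283 0.3622 0.0315] hsv [ 11.  94. 108.]
t 10.05 p [0.4441 0.3691 0.2217] phi -152.03 q [-0.13  0.27 -0.77  1.62  0.2   1.33  1.13] open 0.802
slide mm [ -2.5   4.  215.7]
turn deg [-0.26  0.03 -0.03] slide mm after turn [ -2.6   3.  215.7]
```

Emit:
servo_tool(
  rotation=[
    [0,0,-0.4],
    [0,0,0],
    [0,0,0],
    [0,0,0],
    [0,0,0],
    [0,0,0],
    [0,0,0],
    [0,0,0],
    [0,0,0],
    [0,0,0],
    [0,0,0],
    [0,0,0],
  ],
  slide=[
    [-0.0022,0.004,0.036],
    [0,0,0.036],
    [0,0,0.036],
    [0,0,0.036],
    [0,0,0.036],
    [0,0,0.025],
    [0,0,0.01],
    [0,0,0],
    [0,0,0],
    [0,0,0],
    [0,0,0],
    [0,0,0],
  ],
  gripper=[0.8,0.8,0.8,0.8,0.8,0.8,0.8,0.8,0.3,0.3,0.3,0.3],
)

```text
t: 11.05
position: [0.4445, 0.3749, 0.0085]
tcp_rot: [-0.778, 3.039, -0.005]
force: [-0.2, -0.6, -0.3]
opening: 0.585
```

Emit:
servo_tool(
  rotation=[
    [0,0,0],
    [0,0,0],
    [0,0,0],
    [0,0,0],
  ],
  slide=[
    [0,0,0],
    [0,0,0],
    [0,0,0],
    [0,0,0],
  ],
  gripper=[0.3,0.3,0.3,0.3],
)

```text
t: 11.38
position: [0.4441, 0.3745, 0.0076]
tcp_rot: [-0.778, 3.041, -0.006]
force: [-0.0, -1.7, 5.7]
opening: 0.457
```

Emit:
servo_tool(
  rotation=[
    [0,0,0],
    [0,0,6.1],
    [0,0,6.1],
    [0,0,6.1],
    [0,0,6.1],
    [0,0,6.1],
    [0,0,0],
    [0,0,0],
    [0,0,0],
  ],
  slide=[
    [0,0,-0.02],
    [0,0,-0.03],
    [0,0,-0.035],
    [0,0,-0.035],
    [0,0,-0.035],
    [0,0,-0.035],
    [0,0,-0.035],
    [0,0,-0.025],
    [0,0,0],
  ],
  gripper=[0.3,0.3,0.3,0.3,0.3,0.3,0.3,0.3,0.3],
)

```text
t: 12.13
position: [0.4441, 0.377, 0.2627]
tcp_rot: [0.048, 3.132, 0.002]
force: [-0.1, 0.9, -0.6]
opening: 0.453
```

```bash
python3 -c "
from h import *
to(*drop(.12),177.9)"
```

```text
t 12.13 p [0.4441 0.377  0.2627] phi 178.24 q [-0.21  0.24 -0.68  1.55  0.16  1.4   0.64] open 0.453
slide mm [-230.2 -230.2   16.5]
turn deg [0.08 0.53 0.34] slide mm after turn [-231.7 -228.8   14.7]
```

Emit:
servo_tool(
  rotation=[
    [0,0,0],
    [0,0,0],
    [0,0,0],
    [0,0,0],
    [0,0,0],
    [0,0,0],
    [0,0,0],
    [0,0,0],
    [0,0,0],
    [0,0,0],
    [0,0,0],
  ],
  slide=[
    [-0.0231,-0.023,0],
    [-0.0231,-0.023,0],
    [-0.0231,-0.023,0],
    [-0.0231,-0.023,0],
    [-0.0231,-0.023,0],
    [-0.0231,-0.023,0],
    [-0.0231,-0.023,0],
    [-0.0231,-0.023,0],
    [-0.0231,-0.023,0],
    [-0.0231,-0.023,0],
    [0,0,0],
  ],
  gripper=[0.3,0.3,0.3,0.3,0.3,0.3,0.3,0.3,0.3,0.3,0.3],
)

```text
t: 13.05
position: [0.6703, 0.1298, 0.2558]
tcp_rot: [0.063, 3.139, -0.012]
force: [-0.8, -1.3, -1.3]
opening: 0.455
```

Emit:
servo_tool(
  rotation=[
    [-7,0,0.1],
    [-7,0.2,0.1],
    [0,0,0],
    [0,0,0],
    [0,0,0],
  ],
  slide=[
    [0,0,0],
    [0,0,0.01],
    [0,0,0.02],
    [0,0,0],
    [0,0,0],
  ],
  gripper=[0.3,0.3,0.3,0.3,0.3],
)

```text
t: 13.47
position: [0.6658, 0.1438, 0.2273]
tcp_rot: [-0.054, -3.118, -0.377]
force: [-0.5, 0.5, -1.0]
opening: 0.457
```

```bash
python3 -c "
from h import *
to(*drop(.01),177.9,14)"
```

```text
t 13.47 p [0.6658 0.1438 0.2273] phi 178.06 q [ 0.25  0.43 -0.55  1.4  -0.01  1.31  1.29] open 0.457
slide mm [-2.1  1.5 89. ]
turn deg [-0.23 -0.28  0.1 ] slide mm after turn [-1.6  1.2 89. ]
```

Emit:
servo_tool(
  rotation=[
    [-0.2,-0.2,0.1],
    [0,0,0],
    [0,0,0],
    [0,0,0],
    [0,0,0],
  ],
  slide=[
    [-0.002,0.0015,0.025],
    [0,0,0.025],
    [0,0,0.015],
    [0,0,0],
    [0,0,0],
  ],
  gripper=[0.3,0.3,0.3,0.3,0.3],
)

```text
t: 13.88
position: [0.6691, 0.1628, 0.1669]
tcp_rot: [0.052, 3.112, 0.382]
force: [-0.9, -0.6, -1.4]
opening: 0.452
```

```bash
python3 -c "
from h import *
to(*drop(.01),177.9,14)"
```

```text
t 13.88 p [0.6691 0.1628 0.1669] phi 178.08 q [ 0.23  0.47 -0.55  1.47  0.01  1.19  1.27] open 0.452
slide mm [ 1.  -2.7 25.7]
turn deg [0.01 0.05 0.2 ] slide mm after turn [ 1.  -2.7 25.7]
```

Emit:
servo_tool(
  rotation=[
    [0,0,0],
    [0,0,0],
    [0,0,0],
    [0,0,0],
    [0,0,0],
    [0,0,0],
    [0,0,0],
    [0,0,0],
    [0,0,0],
    [0,0,0],
    [0,0,0],
    [0,0,0],
  ],
  slide=[
    [0.001,-0.0025,0.015],
    [0,0,0.01],
    [0,0,0],
    [0,0,0],
    [0,0,0],
    [0,0,0],
    [0,0,0],
    [0,0,0],
    [0,0,-0.02],
    [0,0,-0.03],
    [0,0,-0.03],
    [0,0,0],
  ],
  gripper=[0.3,0.3,0.3,0.3,0.6,0.6,0.6,0.6,0.6,0.6,0.6,0.6],
)

```text
t: 14.88
position: [0.6708, 0.1444, 0.226]
tcp_rot: [0.057, 3.102, 0.382]
force: [0.9, -0.0, 2.0]
opening: 0.599
```

Emit:
servo_tool(
  rotation=[
    [7,0,0],
    [7,0,0],
    [0,0,0],
    [0,0,0],
  ],
  slide=[
    [0,0,-0.03],
    [0,0,-0.02],
    [0,0,0],
    [0,0,0],
  ],
  gripper=[0.8,0.8,0.8,0.8],
)

```text
t: 15.22
position: [0.6675, 0.1398, 0.2701]
tcp_rot: [0.049, 3.136, 0.003]
force: [-0.4, 0.9, -1.2]
opening: 0.774
```

```bash
python3 -c "
from h import *
im,W=wrist('w5');to(.4478,.155,.2,186.2)"
```

```text
t 15.27 p [0.6674 0.1374 0.2685] phi 178.06 q [ 0.08  0.43 -0.5   1.29  0.2   1.48  1.14] open 0.783
slide mm [220.3  10.1  67.8]
turn deg [ 0.05  0.19 -8.14] slide mm after turn [216.4  41.2  68.5]
```

View pics/w5.png

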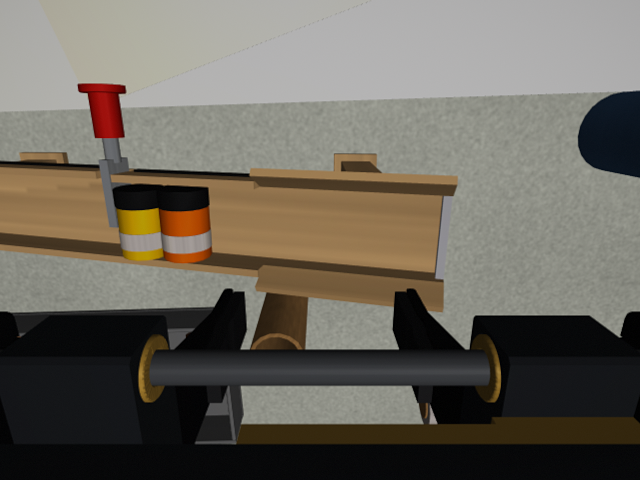

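Yellow and orange are queued with their lids to the front. Green is next.

Emit:
servo_tool(
  rotation=[
    [0,0,-4.1],
    [0,0,-4],
    [0,0,0],
    [0,0,0],
    [0,0,0],
    [0,0,0],
    [0,0,0],
    [0,0,0],
    [0,0,0],
    [0,0,0],
    [0,0,0],
  ],
  slide=[
    [0,0,0],
    [0,0,0],
    [0.031,0.0059,0],
    [0.031,0.0059,0],
    [0.031,0.0059,0],
    [0.031,0.0059,0],
    [0.031,0.0059,0.02],
    [0.031,0.0059,0.02],
    [0.0305,0.0059,0.02],
    [0,0,0],
    [0,0,0],
  ],
  gripper=[0.8,0.8,0.8,0.8,0.8,0.8,0.8,0.8,0.8,0.8,0.8],
)

```text
t: 16.18
position: [0.446, 0.1522, 0.2058]
tcp_rot: [0.162, -3.137, 0.003]
force: [0.5, 0.2, 0.1]
opening: 0.799
```

```bash
python3 -c "
from h import *
to(.4478,.155,.007,186.25)"
```

```text
t 16.18 p [0.446  0.1522 0.2058] phi -174.09 q [ 0.18  0.01 -0.6   1.88  0.01  1.26  1.25] open 0.799
slide mm [ -2.2   3.  198.8]
turn deg [-0.1  -0.03 -0.34] slide mm after turn [ -2.1   2.6 198.8]
```

Emit:
servo_tool(
  rotation=[
    [0,0,-0.3],
    [0,0,0],
    [0,0,0],
    [0,0,0],
    [0,0,0],
    [0,0,0],
    [0,0,0],
    [0,0,0],
    [0,0,0],
    [0,0,0],
    [0,0,0],
    [0,0,0],
  ],
  slide=[
    [-0.0021,0.0028,0.034],
    [0,0,0.034],
    [0,0,0.034],
    [0,0,0.034],
    [0,0,0.034],
    [0,0,0.02],
    [0,0,0.009],
    [0,0,0],
    [0,0,0],
    [0,0,0],
    [0,0,0],
    [0,0,0],
  ],
  gripper=[0.8,0.8,0.8,0.8,0.8,0.8,0.8,0.8,0.3,0.3,0.3,0.3],
)

```text
t: 17.18
position: [0.4512, 0.1572, 0.0098]
tcp_rot: [-0.173, 3.132, 0.0]
force: [-0.9, 0.1, -0.9]
opening: 0.581
```

Emit:
servo_tool(
  rotation=[
    [0,0,0],
    [0,0,0],
    [0,0,0],
    [0,0,0],
  ],
  slide=[
    [0,0,0],
    [0,0,0],
    [0,0,0],
    [0,0,0],
  ],
  gripper=[0.3,0.3,0.3,0.3],
)

```text
t: 17.52
position: [0.4506, 0.1571, 0.0091]
tcp_rot: [-0.173, 3.134, -0.0]
force: [-0.6, -0.9, 5.8]
opening: 0.455
```

Emit:
servo_tool(
  rotation=[
    [0,0,0],
    [0,0,4.2],
    [0,0,4.2],
    [0,0,0],
    [0,0,0],
    [0,0,0],
    [0,0,0],
    [0,0,0],
    [0,0,0],
  ],
  slide=[
    [0,0,-0.02],
    [0,0,-0.03],
    [0,0,-0.035],
    [0,0,-0.035],
    [0,0,-0.035],
    [0,0,-0.035],
    [0,0,-0.035],
    [0,0,-0.025],
    [0,0,0],
  ],
  gripper=[0.3,0.3,0.3,0.3,0.3,0.3,0.3,0.3,0.3],
)

```text
t: 18.27
position: [0.4515, 0.1581, 0.2638]
tcp_rot: [0.057, 3.131, 0.003]
force: [0.8, 0.3, -0.9]
opening: 0.455
```

```bash
python3 -c "
from h import *
to(*drop(.12),177.9)"
```

```text
t 18.27 p [0.4515 0.1581 0.2638] phi 177.93 q [ 0.18 -0.02 -0.59  1.78 -0.01  1.36  1.12] open 0.455
slide mm [-216.   -10.5   17.9]
turn deg [0.1  0.55 0.03] slide mm after turn [-216.2  -10.3   15.8]
```

Emit:
servo_tool(
  rotation=[
    [0,0,0],
    [0,0,0],
    [0,0,0],
    [0,0,0],
    [0,0,0],
    [0,0,0],
    [0,0,0],
    [0,0,0],
    [-7,0.2,0],
    [-7,0.2,0],
    [0,0,0],
    [0,0,0],
  ],
  slide=[
    [-0.031,-0.0015,0],
    [-0.031,-0.0015,0],
    [-0.031,-0.0015,0],
    [-0.031,-0.0015,0],
    [-0.031,-0.0015,0],
    [-0.031,-0.0015,0],
    [-0.031,-0.0015,0],
    [0,0,0],
    [0,0,0],
    [0,0,0.01],
    [0,0,0.02],
    [0,0,0],
  ],
  gripper=[0.3,0.3,0.3,0.3,0.3,0.3,0.3,0.3,0.3,0.3,0.3,0.3],
)

```text
t: 19.27
position: [0.6648, 0.141, 0.2244]
tcp_rot: [-0.065, -3.111, -0.381]
force: [-0.4, 0.5, -1.5]
opening: 0.453
```

Emit:
servo_tool(
  rotation=[
    [0,0,0],
    [0,0,0],
    [0,0,0],
    [0,0,0],
    [0,0,0],
  ],
  slide=[
    [0,0,0.02],
    [0,0,0.025],
    [0,0,0.015],
    [0,0,0],
    [0,0,0],
  ],
  gripper=[0.3,0.3,0.3,0.3,0.3],
)

```text
t: 19.68
position: [0.6656, 0.1605, 0.1714]
tcp_rot: [-0.053, -3.116, -0.383]
force: [-0.3, 0.3, 0.1]
opening: 0.458
```

```bash
python3 -c "
from h import *
d=drop(.01);to(d[0]+.0028,d[1],d[2],177.9,14)"
```

```text
t 19.68 p [0.6656 0.1605 0.1714] phi 178.09 q [ 0.25  0.47 -0.58  1.47  0.02  1.2   1.26] open 0.458
slide mm [-5.4 -1.3 30.7]
turn deg [-0.01 -0.4   0.1 ] slide mm after turn [-5.2 -1.3 30.7]
```

Emit:
servo_tool(
  rotation=[
    [0,-0.2,0],
    [0,-0.2,0],
    [0,0,0],
    [0,0,0],
    [0,0,0],
    [0,0,0],
  ],
  slide=[
    [-0.0054,-0.001,0],
    [0,0,0],
    [0,0,0.01],
    [0,0,0.01],
    [0,0,0],
    [0,0,0],
  ],
  gripper=[0.3,0.3,0.3,0.3,0.3,0.3],
)

```text
t: 20.18
position: [0.6712, 0.1631, 0.1506]
tcp_rot: [0.057, 3.113, 0.382]
force: [-0.3, 0.2, -0.5]
opening: 0.451
```

```bash
python3 -c "
from h import *
d=drop(.011);to(d[0]+.0028,d[1],d[2],177.9,14);print(get_state()['force'])"
```

```text
t 20.18 p [0.6712 0.1631 0.1506] phi 177.91 q [ 0.24  0.49 -0.57  1.48  0.03  1.16  1.26] open 0.451
slide mm [0.4 1.  8.9]
turn deg [-0.01  0.    0.01] slide mm after turn [0.4 1.  8.9]
[-0.2668  0.2143 -0.5088]
```

Next I release green and go to red, at (0.4208, 0.2706) with phi 154.5.

Emit:
servo_tool(
  rotation=[
    [0,0,0],
    [0,0,0],
    [0,0,0],
    [0,0,0],
    [0,0,0],
    [0,0,0],
    [0,0,0],
    [0,0,0],
    [0,0,0],
    [0,0,0],
    [0,0,0],
    [0,0,0],
  ],
  slide=[
    [0,0.001,0.008],
    [0,0,0],
    [0,0,0],
    [0,0,0],
    [0,0,0],
    [0,0,0],
    [0,0,0],
    [0,0,-0.02],
    [0,0,-0.03],
    [0,0,-0.03],
    [0,0,0],
    [0,0,0],
  ],
  gripper=[0.3,0.3,0.3,0.6,0.6,0.6,0.6,0.6,0.6,0.6,0.6,0.6],
)

```text
t: 21.18
position: [0.6724, 0.1463, 0.2241]
tcp_rot: [0.058, 3.107, 0.382]
force: [-0.4, 0.4, -0.5]
opening: 0.599
```

Emit:
servo_tool(
  rotation=[
    [7,0,0],
    [7,0,0],
    [0,0,6],
    [0,0,6],
    [0,0,6],
    [0,0,5.5],
    [0,0,0],
  ],
  slide=[
    [0,0,-0.03],
    [0,0,-0.02],
    [0,0,0],
    [0,0,0],
    [0,0,0],
    [0,0,0],
    [0,0,0],
  ],
  gripper=[0.8,0.8,0.8,0.8,0.8,0.8,0.8],
)

```text
t: 21.77
position: [0.6703, 0.1373, 0.2695]
tcp_rot: [0.702, 3.062, -0.001]
force: [-0.3, 0.4, 0.5]
opening: 0.797
```

```bash
python3 -c "
from h import *
im,W=wrist('w6');to(.4208,.2706,.2,154.7)"
```

```text
t 21.82 p [0.6704 0.1371 0.2696] phi 154.5 q [ 0.05  0.43 -0.46  1.28  0.19  1.48  0.74] open 0.799
slide mm [282.8  13.1  69.4]
turn deg [-0.01  0.04 -0.2 ] slide mm after turn [282.7  14.   69.6]
```

View pics/w6.png

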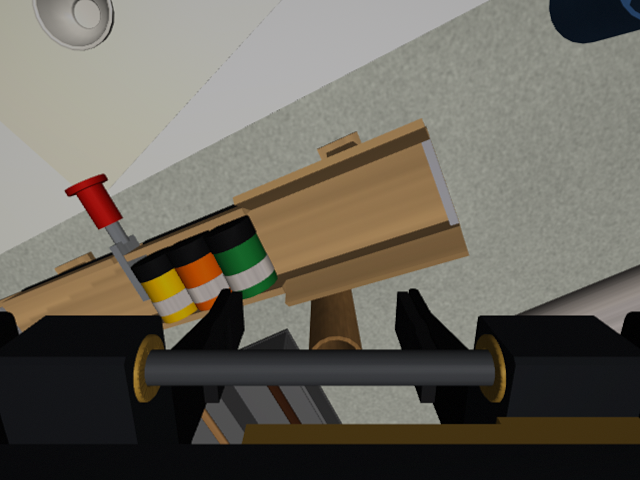

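Three jars are queued. Red is next.

Emit:
servo_tool(
  rotation=[
    [0,0,0],
    [0,0,0],
    [0,0,0],
    [0,0,0],
    [0,0,0],
    [0,0,0],
    [0,0,0],
    [0,0,0],
    [0,0,0],
    [0,0,0],
    [0,0,0],
    [0,0,0],
  ],
  slide=[
    [0.0314,0.0015,0],
    [0.0314,0.0015,0],
    [0.0314,0.0015,0],
    [0.0314,0.0015,0],
    [0.0314,0.0015,0],
    [0.0314,0.0015,0],
    [0.0314,0.0015,0.02],
    [0.0314,0.0015,0.02],
    [0.0314,0.0015,0.02],
    [0,0,0],
    [0,0,0],
    [0,0,0],
  ],
  gripper=[0.8,0.8,0.8,0.8,0.8,0.8,0.8,0.8,0.8,0.8,0.8,0.8],
)

```text
t: 22.82
position: [0.4225, 0.2709, 0.2105]
tcp_rot: [0.693, 3.062, 0.0]
force: [-0.0, -0.2, 0.3]
opening: 0.797
```

```bash
python3 -c "
from h import *
im,W=wrist('w7');jars(im,W);to(.4208,.2706,.007,154.7)"
```

```text
[318. 212.] [ 296  178   45   70 2936] mean [0.4191 0.2718 0.0334] z98 0.03889028850966076 rect ((421.15460205078125, 270.832763671875), (40.03752136230469, 58.34014892578125), 64.79969024658203) dark [0.4269 0.2644 0.0314] hsv [  1. 205.  86.]
[ 71. 298.] [  41  283   76   35 1064] mean [0.3957 0.0176 0.0226] z98 0.029357086738423462 rect ((399.52899169921875, 22.4410400390625), (70.7929916381836, 40.02613067626953), 66.31485748291016) dark [0.4023 0.0409 0.0231] hsv [20. 18. 89.]
t 22.87 p [0.423  0.2707 0.2107] phi 154.4 q [-0.06  0.08 -0.62  1.81  0.05  1.27  0.43] open 0.803
slide mm [  2.5  -1.3 203.7]
turn deg [ 0.07  0.14 -0.3 ] slide mm after turn [  2.   -1.1 203.7]
```

Emit:
servo_tool(
  rotation=[
    [0,0,-0.3],
    [0,0,0],
    [0,0,0],
    [0,0,0],
    [0,0,0],
    [0,0,0],
    [0,0,0],
    [0,0,0],
    [0,0,0],
    [0,0,0],
    [0,0,0],
    [0,0,0],
  ],
  slide=[
    [0.0035,-0.001,0.034],
    [0,0,0.034],
    [0,0,0.034],
    [0,0,0.034],
    [0,0,0.034],
    [0,0,0.024],
    [0,0,0.009],
    [0,0,0],
    [0,0,0],
    [0,0,0],
    [0,0,0],
    [0,0,0],
  ],
  gripper=[0.8,0.8,0.8,0.8,0.8,0.8,0.8,0.8,0.3,0.3,0.3,0.3],
)

```text
t: 23.87
position: [0.4198, 0.2723, 0.0087]
tcp_rot: [0.688, 3.061, 0.003]
force: [-0.2, 0.0, -0.1]
opening: 0.578
```

Emit:
servo_tool(
  rotation=[
    [0,0,0],
    [0,0,0],
    [0,0,0],
    [0,0,0],
  ],
  slide=[
    [0,0,0],
    [0,0,0],
    [0,0,0],
    [0,0,0],
  ],
  gripper=[0.3,0.3,0.3,0.3],
)

```text
t: 24.2
position: [0.4192, 0.272, 0.0079]
tcp_rot: [0.688, 3.062, 0.001]
force: [-1.9, -0.7, 6.6]
opening: 0.452
```

Emit:
servo_tool(
  rotation=[
    [0,0,0],
    [0,0,6.8],
    [0,0,6.8],
    [0,0,6.8],
    [0,0,6.8],
    [0,0,6.8],
    [0,0,6.8],
    [0,0,6.8],
    [0,0,6.8],
    [0,0,6.8],
    [0,0,6.8],
    [0,0,6.8],
  ],
  slide=[
    [0,0,-0.02],
    [0,0,-0.03],
    [0,0,-0.035],
    [0,0,-0.035],
    [0,0,-0.035],
    [0,0,-0.035],
    [0,0,-0.035],
    [0,0,-0.025],
    [0,0,0],
    [0,0,0],
    [0,0,0],
    [0,0,0],
  ],
  gripper=[0.3,0.3,0.3,0.3,0.3,0.3,0.3,0.3,0.3,0.3,0.3,0.3],
)

```text
t: 25.2
position: [0.418, 0.2717, 0.2572]
tcp_rot: [2.414, 2.009, 0.002]
force: [-0.4, -0.6, -1.4]
opening: 0.452
```

Emit:
servo_tool(
  rotation=[
    [0,0,6.8],
    [0,0,6.8],
    [0,0,6.8],
    [0,0,6.8],
    [0,0,6.8],
    [0,0,6.8],
    [0,0,6.8],
    [0,0,6.8],
    [0,0,6.8],
    [0,0,6.8],
    [0,0,6.8],
    [0,0,6.8],
  ],
  slide=[
    [0,0,0],
    [0,0,0],
    [0,0,0],
    [0,0,0],
    [0,0,0],
    [0,0,0],
    [0,0,0],
    [0,0,0],
    [0,0,0],
    [0,0,0],
    [0,0,0],
    [0,0,0],
  ],
  gripper=[0.3,0.3,0.3,0.3,0.3,0.3,0.3,0.3,0.3,0.3,0.3,0.3],
)

```text
t: 26.2
position: [0.418, 0.2718, 0.2571]
tcp_rot: [3.141, -0.056, 0.002]
force: [0.3, -0.0, -0.8]
opening: 0.457
```

```bash
python3 -c "
from h import *
to(*drop(.12),-2.1)"
```

```text
t 26.2 p [0.418  0.2718 0.2571] phi -2.05 q [-0.16  0.03 -0.51  1.75  0.02  1.36 -2.28] open 0.457
slide mm [253.8 122.9   9.5]
turn deg [ 0.01 -0.09  0.05] slide mm after turn [253.9 122.7   9.1]
```

Emit:
servo_tool(
  rotation=[
    [0,0,0],
    [0,0,0],
    [0,0,0],
    [0,0,0],
    [0,0,0],
    [0,0,0],
    [0,0,0],
    [0,0,0],
    [0,0,0],
    [7,0,0],
    [7,0,0],
    [0,0,0],
  ],
  slide=[
    [0.0318,0.0154,0],
    [0.0318,0.0154,0],
    [0.0318,0.0154,0],
    [0.0318,0.0154,0],
    [0.0318,0.0154,0],
    [0.0318,0.0154,0],
    [0.0318,0.0154,0],
    [0.032,0.015,0],
    [0,0,0],
    [0,0,0],
    [0,0,0.01],
    [0,0,0.02],
  ],
  gripper=[0.3,0.3,0.3,0.3,0.3,0.3,0.3,0.3,0.3,0.3,0.3,0.3],
)

```text
t: 27.2
position: [0.6724, 0.1392, 0.2292]
tcp_rot: [-2.893, 0.06, -0.015]
force: [1.4, -3.0, -1.4]
opening: 0.459
```

Emit:
servo_tool(
  rotation=[
    [0,0,0],
    [0,0,0],
    [0,0,0],
    [0,0,0],
    [0,0,0],
  ],
  slide=[
    [0,0,0.015],
    [0,0,0.02],
    [0,0,0.015],
    [0,0,0],
    [0,0,0],
  ],
  gripper=[0.3,0.3,0.3,0.3,0.3],
)

```text
t: 27.62
position: [0.6691, 0.1596, 0.1792]
tcp_rot: [-2.897, 0.043, -0.005]
force: [0.1, -0.7, -0.1]
opening: 0.455
```

```bash
python3 -c "
from h import *
d=drop(.01);to(d[0]+.0022,d[1],d[2],-2.1,14)"
```

```text
t 27.62 p [0.6691 0.1596 0.1792] phi -1.7 q [ 0.12  0.44 -0.4   1.46 -0.08  1.21 -1.81] open 0.455
slide mm [ 1.1  2.5 38.5]
turn deg [0.01 0.1  0.39] slide mm after turn [ 1.1  2.5 38.5]
```

Emit:
servo_tool(
  rotation=[
    [0,0,0.4],
    [0,0,0],
    [0,0,0],
    [0,0,0],
    [0,0,0],
  ],
  slide=[
    [0.001,0.0025,0.01],
    [0,0,0.01],
    [0,0,0.007],
    [0,0,0],
    [0,0,0],
  ],
  gripper=[0.3,0.3,0.3,0.3,0.3],
)

```text
t: 28.03
position: [0.6706, 0.1638, 0.1526]
tcp_rot: [-2.897, 0.053, -0.005]
force: [-0.1, -0.2, -0.7]
opening: 0.456
```

```bash
python3 -c "
from h import *
d=drop(.01);to(d[0]+.0022,d[1],d[2],-2.1,14)"
```

```text
t 28.03 p [0.6706 0.1638 0.1526] phi -2.09 q [ 0.11  0.46 -0.39  1.49 -0.07  1.16 -1.82] open 0.456
slide mm [-0.3  0.2 11.7]
turn deg [ 0.    0.04 -0.  ] slide mm after turn [-0.3  0.2 11.7]
```

Emit:
servo_tool(
  rotation=[
    [0,0,0],
    [0,0,0],
    [0,0,0],
    [0,0,0],
    [0,0,0],
    [0,0,0],
    [0,0,0],
    [0,0,0],
    [0,0,0],
    [0,0,0],
    [-7,0,0],
    [-7,0,0],
  ],
  slide=[
    [0,0,0.01],
    [0,0,0],
    [0,0,0],
    [0,0,0],
    [0,0,0],
    [0,0,0],
    [0,0,0],
    [0,0,-0.02],
    [0,0,-0.03],
    [0,0,-0.03],
    [0,0,-0.03],
    [0,0,-0.02],
  ],
  gripper=[0.3,0.3,0.3,0.6,0.6,0.6,0.6,0.6,0.6,0.6,0.6,0.6],
)

```text
t: 29.03
position: [0.6719, 0.1309, 0.2743]
tcp_rot: [3.135, -0.074, 0.009]
force: [0.6, 1.2, -0.3]
opening: 0.608
```

Emit:
servo_tool(
  rotation=[
    [0,0,0],
    [0,0,0],
    [0,0,0],
  ],
  slide=[
    [-0.03,0,0],
    [-0.03,0,0],
    [0,0,0],
  ],
  gripper=[0.6,0.6,0.6],
)

```text
t: 29.28
position: [0.6057, 0.142, 0.2708]
tcp_rot: [-3.141, 0.051, 0.001]
force: [0.3, 1.0, 0.4]
opening: 0.603
```

```bash
python3 -c "
from h import *
im,W=wrist('w8')
x,y,z=[W[...,i] for i in range(3)]
hsv=cv2.cvtColor(im,cv2.COLOR_BGR2HSV)
r=(hsv[...,1]>170)&((hsv[...,0]<6)|(hsv[...,0]>174))&(z>.06)&(z<.125)&(x<.63)&(x>.5)&(y<.05)
print('knob',r.sum(),[np.percentile(W[r],q,axis=0) for q in(2,50,98)])
to(*ch(-.083,-.001,.2),-2.1)"
```

```text
knob 1384 [array([ 0.5575, -0.0379,  0.093 ]), array([ 0.5737, -0.0232,  0.1054]), array([ 0.596 , -0.0118,  0.1125])]
t 29.33 p [0.6079 0.1406 0.2709] phi -1.96 q [-0.    0.29 -0.37  1.44  0.1   1.43 -1.98] open 0.599
slide mm [-24.2 169.5  70.9]
turn deg [ 0.01 -0.05  0.14] slide mm after turn [-23.7 169.5  70.9]
```

View pics/w8.png

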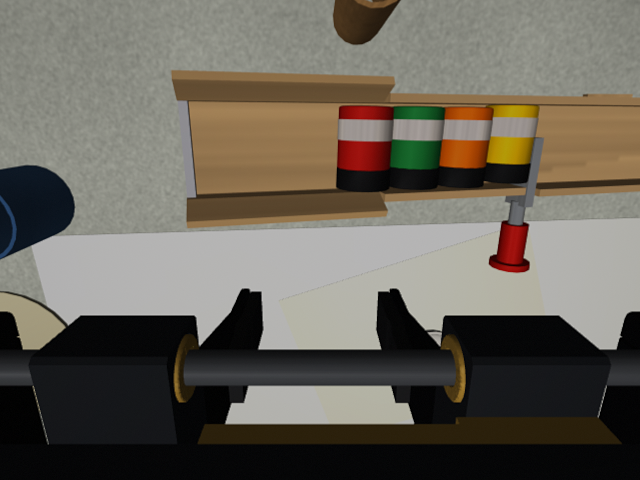

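All four are queued behind the gate (jars at 338–538, 105–190) with their lids to the front. Now the knob, at (510,243) in the picture, world about (0.578, -0.027).

Emit:
servo_tool(
  rotation=[
    [0,0,0],
    [0,0,0],
    [0,0,0],
    [0,0,0],
    [0,0,0],
    [0,0,0],
    [0,0,0],
    [0,0,0],
  ],
  slide=[
    [-0.004,0.028,0],
    [-0.004,0.028,0],
    [-0.004,0.028,0.01],
    [-0.004,0.028,0.02],
    [-0.004,0.028,0.02],
    [-0.004,0.028,0.02],
    [0,0,0],
    [0,0,0],
  ],
  gripper=[0.6,0.6,0.6,0.6,0.6,0.6,0.6,0.6],
)

```text
t: 30.0
position: [0.5794, -0.0306, 0.1989]
tcp_rot: [3.14, -0.065, -0.003]
force: [0.1, 0.4, 0.6]
opening: 0.598
```

```bash
python3 -c "
from h import *
to(.578,-.027,.078,-2.1)"
```

```text
t 30.0 p [ 0.5794 -0.0306  0.1989] phi -2.38 q [ 0.22  0.22 -0.28  1.66  0.07  1.27 -1.69] open 0.598
slide mm [ -1.4  -3.6 120.9]
turn deg [ 0.03  0.09 -0.28] slide mm after turn [ -1.5  -3.5 120.9]
```

Emit:
servo_tool(
  rotation=[
    [0,0,-0.3],
    [0,0,0],
    [0,0,0],
    [0,0,0],
    [0,0,0],
    [0,0,0],
    [0,0,0],
    [0,0,0],
    [0,0,0],
    [0,0,0],
    [0,0,0],
    [0,0,0],
  ],
  slide=[
    [-0.0015,-0.0035,0.025],
    [0,0,0.03],
    [0,0,0.03],
    [0,0,0.025],
    [0,0,0.011],
    [0,0,0],
    [0,0,0],
    [0,0,0],
    [0,0,0],
    [0,0,0],
    [0,0,0],
    [0,0,0],
  ],
  gripper=[0.6,0.6,0.6,0.6,0.6,0.6,0.1,0.1,0.1,0.1,0.1,0.1],
  squeeze=40,
)

```text
t: 31.0
position: [0.5792, -0.0281, 0.0802]
tcp_rot: [3.137, -0.053, 0.003]
force: [-0.2, -5.3, 5.0]
opening: 0.241
```

```bash
python3 -c "
from h import *
to(.578,-.027,.078,-2.1);print(get_state()['force'])"
```

```text
t 31.0 p [ 0.5792 -0.0281  0.0802] phi -1.95 q [ 0.2   0.32 -0.28  1.79  0.11  1.04 -1.72] open 0.241
slide mm [-1.2 -1.1  2.2]
turn deg [ 0.25 -0.13  0.15] slide mm after turn [-1.2 -1.1  2.2]
[-0.1905 -5.2812  5.0388]
```

Emit:
servo_tool(
  rotation=[
    [0,0,0],
    [0,0,0],
    [0,0,0],
    [0,0,0],
    [0,0,0],
    [0,0,0],
    [0,0,0],
    [0,0,0],
    [0,0,0],
    [0,0,0],
    [0,0,0],
    [0,0,0],
  ],
  slide=[
    [-0.005,0,0],
    [-0.006,0,0],
    [-0.006,0,0],
    [-0.006,0,0],
    [-0.006,0,0],
    [-0.006,0,0],
    [-0.006,0,0],
    [-0.004,0,0],
    [-0.002,0,0],
    [0,0,0],
    [0,0,0],
    [0,0,0],
  ],
  gripper=[0.1,0.1,0.1,0.1,0.1,0.1,0.1,0.1,0.1,0.1,0.1,0.1],
)

```text
t: 32.0
position: [0.5342, -0.0264, 0.0803]
tcp_rot: [3.138, -0.054, 0.01]
force: [9.3, -11.3, -4.5]
opening: 0.24
```

```bash
python3 -c "
from h import *
im,W=wrist('w9');d=np.load('w9.npy')
to(.534,-.027,.078,-2.1);print(get_state()['force'])
q=W.reshape(-1,3)-np.array([.661,-.03,0]);a=np.radians(-2.1);x=q[:,0]*np.cos(a)+q[:,1]*np.sin(a);y=-q[:,0]*np.sin(a)+q[:,1]*np.cos(a)
hsv=cv2.cvtColor(im,cv2.COLOR_BGR2HSV).reshape(-1,3)
m=(abs(x)<.02)&(abs(y)<.25)&(q[:,2]-.082-.249*y>.025)
print(np.histogram(y[m],np.arange(-.24,.25,.04)))"
```

```text
t 32.05 p [ 0.5342 -0.0264  0.0803] phi -1.97 q [ 0.22  0.24 -0.29  1.9   0.08  1.01 -1.71] open 0.238
slide mm [-0.2  0.6  2.3]
turn deg [ 0.19 -0.36  0.13] slide mm after turn [-0.2  0.6  2.3]
[ 10.1378 -10.7753  -4.719 ]
(array([   0,    0,    0, 3646, 4522, 3688,    0,    0,    0,    0,    0,
          0]), array([-0.24, -0.2 , -0.16, -0.12, -0.08, -0.04,  0.  ,  0.04,  0.08,
        0.12,  0.16,  0.2 ,  0.24]))
```

View pics/w9.png

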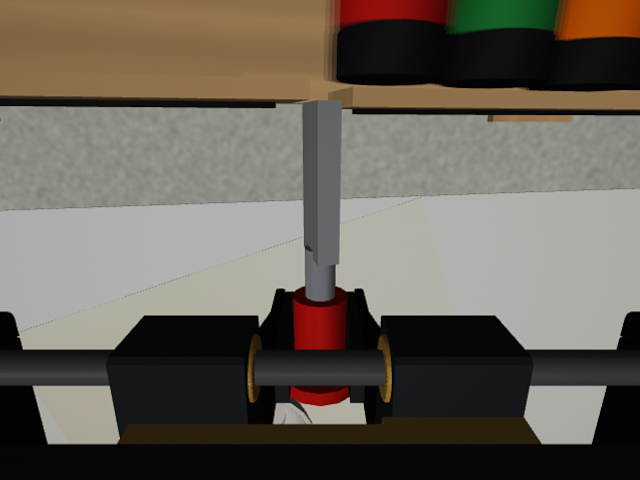

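All the jars have already rolled past the gate. I'll pull slightly more to confirm the stop and wait.

Emit:
servo_tool(
  rotation=[
    [0,0,0],
    [0,0,0],
    [0,0,0],
    [0,0,0],
    [0,0,0],
    [0,0,0],
    [0,0,0],
    [0,0,0],
    [0,0,0],
    [0,0,0],
    [0,0,0],
    [0,0,0],
  ],
  slide=[
    [-0.001,0,0],
    [-0.001,0,0],
    [-0.001,0,0],
    [0,0,0],
    [0,0,0],
    [0,0,0],
    [0,0,0],
    [0,0,0],
    [0,0,0],
    [0,0,0],
    [0,0,0],
    [0,0,0],
  ],
  gripper=[0.1,0.1,0.1,0.1,0.1,0.1,0.1,0.1,0.1,0.1,0.1,0.1],
)

```text
t: 33.05
position: [0.5341, -0.0264, 0.0804]
tcp_rot: [3.138, -0.054, 0.019]
force: [23.0, -12.3, -17.8]
opening: 0.242
```

```bash
python3 -c "
from h import *
to(.579,-.027,.078,-2.1);print(get_state()['force'])
im,d=snapshot('scene');W=cloud(d,camera_params('scene'))
q=W.reshape(-1,3)-np.array([.661,-.03,0]);a=np.radians(-2.1);x=q[:,0]*np.cos(a)+q[:,1]*np.sin(a);y=-q[:,0]*np.sin(a)+q[:,1]*np.cos(a)
m=(abs(x)<.02)&(abs(y)<.25)&(q[:,2]-.082-.249*y>.025)
print(np.histogram(y[m],np.arange(-.24,.25,.04)))"
```

```text
t 33.05 p [ 0.5341 -0.0264  0.0804] phi -1.97 q [ 0.22  0.23 -0.29  1.91  0.08  1.   -1.71] open 0.242
slide mm [44.9 -0.9  3. ]
turn deg [ 0.16 -0.69  0.13] slide mm after turn [44.9 -1.   2.4]
[ 22.9729 -12.2856 -17.759 ]
(array([ 29, 159, 167, 174, 128,   0,   0,   0,   0,   0,   0,   0]), array([-0.24, -0.2 , -0.16, -0.12, -0.08, -0.04,  0.  ,  0.04,  0.08,
        0.12,  0.16,  0.2 ,  0.24]))
```

It is at the stop: position unchanged, force up to 23 N. All four jars are in the bay, so I ease the gate shut, release and lift.

Emit:
servo_tool(
  rotation=[
    [0,0,0],
    [0,0,0],
    [0,0,0],
    [0,0,0],
    [0,0,0],
    [0,0,0],
    [0,0,0],
    [0,0,0],
    [0,0,0],
    [0,0,0],
    [0,0,0],
    [0,0,0],
  ],
  slide=[
    [0.005,0,0],
    [0.008,0,0],
    [0.008,0,0],
    [0.008,0,0],
    [0.008,0,0],
    [0.006,0,0],
    [0.004,0,0],
    [0,0,0],
    [0,0,0],
    [0,0,0],
    [0,0,0],
    [0,0,0],
  ],
  gripper=[0.1,0.1,0.1,0.1,0.1,0.1,0.1,0.1,0.1,0.6,0.6,0.6],
)

```text
t: 34.1
position: [0.5756, -0.024, 0.0794]
tcp_rot: [-3.141, 0.05, -0.001]
force: [-0.6, 0.5, 0.7]
opening: 0.386
```

Emit:
servo_tool(
  rotation=[
    [0,0,0],
    [0,0,0],
    [0,0,0],
    [0,0,0],
    [0,0,0],
    [0,0,0],
    [0,0,0],
    [0,0,0],
  ],
  slide=[
    [0,0,0],
    [0,0,0],
    [0,0,-0.02],
    [0,0,-0.03],
    [0,0,-0.035],
    [0,0,-0.035],
    [0,0,-0.03],
    [0,0,0],
  ],
  gripper=[0.6,0.6,0.6,0.6,0.6,0.6,0.6,0.6],
)

```text
t: 34.77
position: [0.5782, -0.0235, 0.236]
tcp_rot: [-3.141, 0.049, -0.016]
force: [0.5, -0.4, 0.7]
opening: 0.603
```

```bash
python3 -c "
from h import *
to(*ch(0,-.18,.2),88);print(get_state()['force'])
im,d=snapshot('top');cv2.imwrite('pics/t2.png',im);np.save('t2.npy',d);W=cloud(d,camera_params('top'))
jars(im,W)
cv2.imwrite('pics/c2.png',cv2.resize(im[175:345,180:455],None,fx=2.9,fy=2.9,interpolation=cv2.INTER_CUBIC))
q=W.reshape(-1,3)-np.array([.661,-.03,0]);a=np.radians(-2.1);x=q[:,0]*np.cos(a)+q[:,1]*np.sin(a);y=-q[:,0]*np.sin(a)+q[:,1]*np.cos(a)
h=q[:,2]-.082-.249*y
m=(abs(x)<.05)&(y<-.16)&(y>-.23)&(h>.025)
print(np.percentile(x[m],[1,50,99]),np.percentile(y[m],[1,50,99]),q[m,2].max())"
```

```text
t 34.77 p [ 0.5782 -0.0235  0.236 ] phi -1.78 q [ 0.22  0.19 -0.29  1.62  0.06  1.33 -1.68] open 0.603
slide mm [ 81.6 183.9  36.7]
turn deg [  0.44  -0.45 -89.78] slide mm after turn [-183.6   82.7   36. ]
[ 0.4746 -0.4074  0.6919]
[492. 268.] [477 256  31  25 724] mean [ 0.4798 -0.5707  0.0283] z98 0.035220145217485434 rect ((480.06939697265625, -573.2085571289062), (93.26406860351562, 79.54835510253906), 89.96408081054688) dark [ 0.4794 -0.5286  0.0207] hsv [ 11. 172.  87.]
[-0.0331 -0.0046  0.0269] [-0.2167 -0.1873 -0.1607] 0.08640920073275704
```

View pics/c2.png

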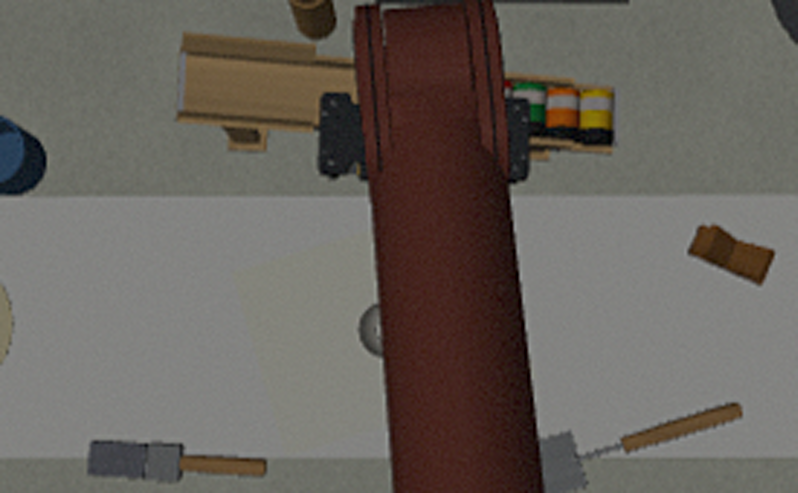

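Yellow is lowest at (597,113), with all lids to the front. The rest has been knocked from about y=275 to y=255 in the crop, so I'll re-measure it later. I go above the bay now.

Emit:
servo_tool(
  rotation=[
    [0,0,-6.9],
    [0,0,-6.9],
    [0,0,-6.9],
    [0,0,-6.9],
    [0,0,-6.9],
    [0,0,-6.9],
    [0,0,-6.9],
    [0,0,-6.9],
    [0,0,-6.9],
    [0,0,-6.9],
    [0,0,-6.9],
    [0,0,-6.9],
  ],
  slide=[
    [0,0,0],
    [0,0,0],
    [0,0,0],
    [0,0,0],
    [0,0,0],
    [0,0,0],
    [0,0,0],
    [0,0,0],
    [0,0,0],
    [0,0,0],
    [0,0,0],
    [0,0,0],
  ],
  gripper=[1,1,1,1,1,1,1,1,1,1,1,1],
)

```text
t: 35.82
position: [0.5748, -0.0238, 0.2276]
tcp_rot: [-2.381, -2.047, 0.002]
force: [0.6, -0.3, 0.1]
opening: 0.998
```

Emit:
servo_tool(
  rotation=[
    [0,0,-6.9],
    [0,0,0],
    [0,0,0],
    [0,0,0],
    [0,0,0],
    [0,0,0],
    [0,0,0],
    [0,0,0],
    [0,0,0],
  ],
  slide=[
    [0,0,0],
    [-0.0275,0.0115,0],
    [-0.0275,0.0115,0],
    [-0.0275,0.0115,0],
    [-0.0275,0.0115,0],
    [-0.0275,0.0115,0.02],
    [-0.0275,0.0115,0.02],
    [-0.0275,0.0115,0],
    [0,0,0],
  ],
  gripper=[1,1,1,1,1,1,1,1,1],
)

```text
t: 36.57
position: [0.6473, -0.2266, 0.1848]
tcp_rot: [-2.268, -2.171, 0.007]
force: [-0.1, -1.1, -0.5]
opening: 1.003
```

```bash
python3 -c "
from h import *
im,W=wrist('w10')
x,y,z=[W[...,i] for i in range(3)];hsv=cv2.cvtColor(im,cv2.COLOR_BGR2HSV)
m=(hsv[...,0]>18)&(hsv[...,0]<32)&(hsv[...,1]>190)&(hsv[...,2]>60)&(z>.05)&(z<.09)
print('yellow body',m.sum(),W[m].mean(0),[np.percentile(W[m],q,axis=0) for q in(2,98)])
q=W.reshape(-1,3)-np.array([.661,-.03,0]);a=np.radians(-2.1);X=q[:,0]*np.cos(a)+q[:,1]*np.sin(a);Y=-q[:,0]*np.sin(a)+q[:,1]*np.cos(a)
m=(abs(X)<.05)&(Y<-.175)&(Y>-.205)&(q[:,2]>.062)&(q[:,2]<.09)
print(m.sum(),'X',np.percentile(X[m],[1,50,99]),'Y',np.percentile(Y[m],[1,50,99]),'z',np.percentile(q[m,2],[50,98]))
to(*ch(0,-.19,.049),87.9)
im,d=snapshot('top');cv2.imwrite('pics/t3.png',im);jars(im,cloud(d,camera_params('top')))
"
```

```text
yellow body 1798 [ 0.6553 -0.218   0.0685] [array([ 0.6377, -0.237 ,  0.0596]), array([ 0.6792, -0.2032,  0.0726])]
3225 X [-0.031  -0.003   0.0256] Y [-0.2046 -0.1879 -0.1752] z [0.0704 0.0731]
t 36.62 p [ 0.6476 -0.2231  0.1859] phi 87.62 q [ 0.5   0.45 -0.33  1.4   0.14  1.32  0.13] open 0.998
slide mm [  3.5   6.8 136.9]
turn deg [-0.21  0.   -0.28] slide mm after turn [  3.5   6.3 136.9]
[492. 268.] [477 256  31  25 720] mean [ 0.4799 -0.5708  0.0286] z98 0.035973674399901394 rect ((479.96331787109375, -573.0589599609375), (94.34561920166016, 79.62469482421875), 89.93824005126953) dark [ 0.4792 -0.5289  0.0206] hsv [ 11. 171.  89.]
```

View pics/w10.png

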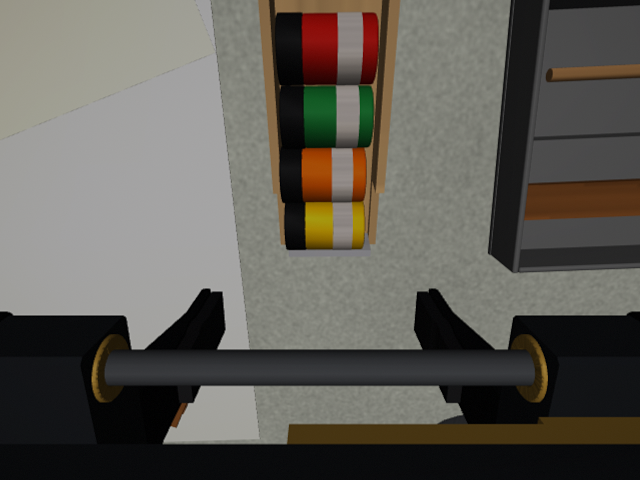

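Yellow sits against the end stop at (325,226), and the others are queued with their lids to the front (left). I grip yellow by its ends.

Emit:
servo_tool(
  rotation=[
    [0,0,-0.3],
    [0,0,0],
    [0,0,0],
    [0,0,0],
    [0,0,0],
    [0,0,0],
    [0,0,0],
    [0,0,0],
  ],
  slide=[
    [0.0035,0.0036,0.03],
    [0,0,0.035],
    [0,0,0.03],
    [0,0,0.015],
    [0,0,0.01],
    [0,0,0],
    [0,0,0],
    [0,0,0],
  ],
  gripper=[1,1,1,1,1,1,1,1],
  squeeze=12,
)

```text
t: 37.33
position: [0.6536, -0.2158, 0.0709]
tcp_rot: [2.254, 2.185, 0.003]
force: [-0.3, -0.6, 0.3]
opening: 1.002
```

```bash
python3 -c "
from h import *
to(*ch(-.003,-.19,.049),87.9);print(get_state()['force'])
"
```

```text
t 37.33 p [ 0.6536 -0.2158  0.0709] phi 88.22 q [ 0.49  0.54 -0.32  1.51  0.18  1.12  0.1 ] open 1.002
slide mm [-4.1 -2.5 21.9]
turn deg [0.16 0.02 0.32] slide mm after turn [-4.1 -2.4 21.9]
[-0.3203 -0.6376  0.3042]
```

Emit:
servo_tool(
  rotation=[
    [0,0,0.3],
    [0,0,0],
    [0,0,0],
    [0,0,0],
  ],
  slide=[
    [-0.004,-0.0025,0.011],
    [0,0,0.011],
    [0,0,0],
    [0,0,0],
  ],
  gripper=[1,1,1,1],
)

```text
t: 37.67
position: [0.6491, -0.2201, 0.0459]
tcp_rot: [-2.261, -2.179, 0.001]
force: [0.2, 0.1, -0.4]
opening: 0.999
```

```bash
python3 -c "
from h import *
to(*ch(-.003,-.19,.049),87.9);print(get_state()['force'])
"
```

```text
t 37.67 p [ 0.6491 -0.2201  0.0459] phi 87.87 q [ 0.49  0.56 -0.31  1.54  0.19  1.08  0.1 ] open 0.999
slide mm [ 0.4  1.9 -3.1]
turn deg [-0.09 -0.03 -0.03] slide mm after turn [ 0.4  1.9 -3.1]
[ 0.1502  0.0721 -0.4412]
```

Emit:
servo_tool(
  rotation=[
    [0,0,0],
    [0,0,0],
    [0,0,0],
    [0,0,0],
    [0,0,0],
    [0,0,0],
    [0,0,0],
  ],
  slide=[
    [0,0.0018,-0.0032],
    [0,0,0],
    [0,0,0],
    [0,0,0],
    [0,0,0],
    [0,0,0],
    [0,0,0],
  ],
  gripper=[1,0.4,0.4,0.4,0.4,0.4,0.4],
  squeeze=12,
)

```text
t: 38.25
position: [0.6516, -0.22, 0.0502]
tcp_rot: [-2.262, -2.18, -0.0]
force: [-0.4, -0.4, 0.5]
opening: 0.668
```

```bash
python3 -c "
from h import *
to(*ch(-.003,-.19,.049),87.9);print(get_state()['force'])
"
```

```text
t 38.25 p [ 0.6516 -0.22    0.0502] phi 87.89 q [ 0.49  0.56 -0.31  1.53  0.19  1.08  0.1 ] open 0.668
slide mm [ 0.2 -0.6  1.2]
turn deg [ 0.   -0.   -0.01] slide mm after turn [ 0.2 -0.6  1.2]
[-0.3671 -0.4093  0.4619]
```

Emit:
servo_tool(
  rotation=[
    [0,0,0],
    [0,0,0],
    [0,0,0],
    [0,0,0],
    [0,0,0],
    [0,0,0],
    [0,0,0],
    [0,0,0],
  ],
  slide=[
    [0,0,0],
    [0,0,0],
    [0,0,-0.02],
    [0,0,-0.03],
    [0,0,-0.035],
    [0,0,-0.035],
    [0,0,-0.015],
    [0,0,0],
  ],
  gripper=[0.4,0.4,0.4,0.4,0.4,0.4,0.4,0.4],
)

```text
t: 38.92
position: [0.6539, -0.2205, 0.1905]
tcp_rot: [2.257, 2.175, 0.006]
force: [1.0, -0.6, -0.8]
opening: 0.667
```

```bash
cat > rest.py <<'E'
from h import *
def rest(im,W,box):
    x,y,z=[W[...,i] for i in range(3)]
    m=(z>.008)&(z<.055)&(x>box[0])&(x<box[1])&(y>box[2])&(y<box[3])
    p=W[m];c=cv2.minAreaRect((p[:,:2]*1000).astype(np.float32));print('rest',m.sum(),p.mean(0),c,'z98',np.percentile(p[:,2],98))
    return p
E
python3 -c "
from rest import *
print(get_state()['opening'],get_state()['position'])
im,d=snapshot('top');cv2.imwrite('pics/t4.png',im);W=cloud(d,camera_params('top'))
rest(im,W,(.42,.58,-.45,-.3))
im,d=snapshot('scene');cv2.imwrite('pics/s4.png',im);rest(im,cloud(d,camera_params('scene')),(.42,.58,-.45,-.3))
"
```

```text
0.6667236895304678 [ 0.6539 -0.2205  0.1905]
rest 153 [ 0.4896 -0.3998  0.03  ] ((481.9018859863281, -408.1025390625), (82.44865417480469, 68.45619201660156), 39.3223991394043) z98 0.04598703181690307
rest 61 [ 0.494  -0.3976  0.0331] ((494.7890319824219, -381.14013671875), (29.647748947143555, 59.01750564575195), 0.448946475982666) z98 0.045329535638033214
```

```bash
python3 -c "
from rest import *
im=cv2.imread('pics/t2.png');W=cloud(np.load('t2.npy'),camera_params('top'))
p=rest(im,W,(.42,.58,-.45,-.3))
lo=p[(p[:,2]<.028)];print('groove pts',lo.mean(0))
to(.505,-.375,.2,66)
"
```

```text
rest 334 [ 0.499  -0.3757  0.0279] ((485.3422546386719, -371.617431640625), (134.8550262451172, 103.89362335205078), 29.136383056640625) z98 0.047649882210095515
groove pts [ 0.4997 -0.372   0.0179]
t 39.02 p [ 0.6517 -0.2201  0.1852] phi 87.88 q [ 0.5   0.45 -0.33  1.39  0.15  1.32  0.12] open 0.664
slide mm [-160.2 -140.9  -14.8]
turn deg [ 0.05  0.01 21.88] slide mm after turn [-201.2  -71.1  -14.8]
```

Emit:
servo_tool(
  rotation=[
    [0,0,5.5],
    [0,0,5.5],
    [0,0,5.5],
    [0,0,5.4],
    [0,0,0],
    [0,0,0],
    [0,0,0],
    [0,0,0],
    [0,0,0],
    [0,0,0],
    [0,0,0],
    [0,0,0],
  ],
  slide=[
    [0,0,-0.012],
    [0,0,-0.012],
    [0,0,-0.012],
    [0,0,-0.012],
    [-0.034,-0.0125,0],
    [-0.034,-0.0125,0],
    [-0.034,-0.0125,0],
    [-0.034,-0.0125,0],
    [-0.034,-0.0125,0],
    [-0.034,-0.0125,0],
    [0,0,0],
    [0,0,0],
  ],
  gripper=[0.4,0.4,0.4,0.4,0.4,0.4,0.4,0.4,0.4,0.4,0.4,0.4],
)

```text
t: 40.02
position: [0.4972, -0.3782, 0.2312]
tcp_rot: [-2.638, -1.702, 0.003]
force: [0.5, 0.6, -1.6]
opening: 0.663
```

```bash
python3 -c "
from rest import *
im,W=wrist('w11')
x,y,z=[W[...,i] for i in range(3)]
hsv=cv2.cvtColor(im,cv2.COLOR_BGR2HSV)
m=((z>.008)&(z<.055)&(x>.42)&(x<.58)&(y>-.46)&(y<-.29)).astype(np.uint8)
m[250:]=0
k,lab,st,ce=cv2.connectedComponentsWithStats(m);i=1+st[1:,4].argmax();p=W[lab==i]
print(st[i],cv2.minAreaRect((p[:,:2]*1000).astype(np.float32)),np.percentile(p[:,2],98))
g=p[p[:,2]<.019];print('groove',len(g),g.mean(0))
to(.5,-.376,.2,66);print(get_state()['force'])
"
```

```text
[ 303  159   41   91 3477] ((502.7038269042969, -374.4395446777344), (79.7614517211914, 36.07318878173828), 65.75785064697266) 0.04387908283401977
groove 891 [ 0.5078 -0.3631  0.0141]
t 40.07 p [ 0.499  -0.3761  0.2314] phi 65.88 q [ 0.73  0.29 -0.19  1.51  0.05  1.35  0.11] open 0.667
slide mm [ 0.5  0.9 31.4]
turn deg [-0.13 -0.05 -0.12] slide mm after turn [ 0.5  0.9 31.4]
[ 0.0051  0.3243 -1.2668]
```

View pics/w11.png

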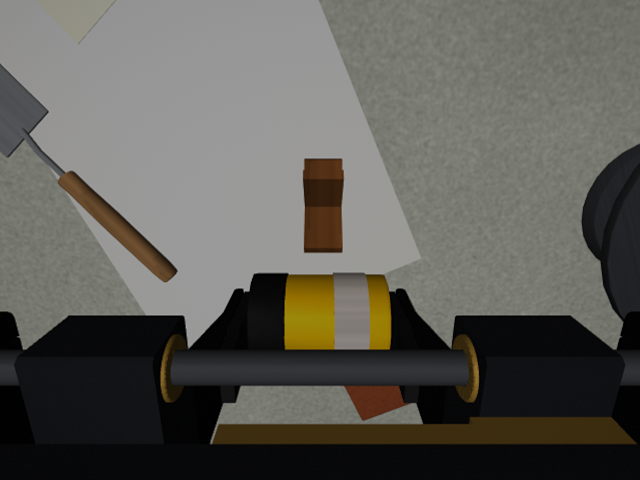

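```bash
python3 -c "
from rest import *
W=cloud(np.load('w11.npy'),camera_params('wrist'));s=W[150:268,300:348].reshape(-1,3);s=s[s[:,2]>.006]
a=np.radians(65.8);u=s[:,:2]@[np.cos(a),np.sin(a)];v=s[:,:2]@[np.sin(a),-np.cos(a)]
for b in np.arange(round(u.min(),2),u.max(),.005):
    m=(u>=b)&(u<b+.005)
    if m.sum()>3: print(round(b+.0025,4),m.sum(),'z',np.percentile(s[m,2],[5,50,95]).round(4),'v',np.percentile(v[m],[2,98]).round(4))
t=get_state()['position'];print('tcp u,v',t[:2]@[np.cos(a),np.sin(a)],t[:2]@[np.sin(a),-np.cos(a)])
"
```

```text
-0.1775 50 z [0.0363 0.038  0.0389] v [0.5952 0.6301]
-0.1725 143 z [0.0393 0.0415 0.0443] v [0.5961 0.6301]
-0.1675 251 z [0.0393 0.042  0.0443] v [0.5954 0.6306]
-0.1625 262 z [0.0344 0.0371 0.04  ] v [0.5953 0.6309]
-0.1575 247 z [0.0292 0.0321 0.0346] v [0.5951 0.63  ]
-0.1525 240 z [0.0247 0.0272 0.0303] v [0.5959 0.6301]
-0.1475 226 z [0.0195 0.0223 0.0248] v [0.5958 0.6303]
-0.1425 240 z [0.0142 0.0171 0.02  ] v [0.5963 0.6305]
-0.1375 171 z [0.0124 0.0138 0.0154] v [0.5956 0.6302]
-0.1325 160 z [0.0156 0.0181 0.0203] v [0.5958 0.6302]
-0.1275 163 z [0.0209 0.0236 0.0258] v [0.5953 0.63  ]
-0.1225 157 z [0.0261 0.0282 0.0304] v [0.5955 0.6303]
-0.1175 184 z [0.0304 0.0331 0.0357] v [0.5957 0.6301]
-0.1125 171 z [0.0358 0.0382 0.0408] v [0.5958 0.6303]
-0.1075 215 z [0.0403 0.0428 0.0447] v [0.5954 0.6301]
-0.1025 360 z [0.0119 0.04   0.0435] v [0.5953 0.6301]
-0.0975 259 z [0.0115 0.0128 0.038 ] v [0.595  0.6299]
-0.0925 114 z [0.0077 0.0121 0.014 ] v [0.5959 0.63  ]
-0.0525 26 z [0.3921 0.3921 0.3921] v [0.6101 0.6101]
tcp u,v -0.13850136087544002 0.6093342921649031
```

The groove bottom is right under the TCP in u and offset 3.5 mm in v. I lower in two steps.

Emit:
servo_tool(
  rotation=[
    [0,0,0],
    [0,0,0],
    [0,0,0],
    [0,0,0],
    [0,0,0],
    [0,0,0],
    [0,0,0],
  ],
  slide=[
    [0,0.0035,0.03],
    [0,0,0.035],
    [0,0,0.035],
    [0,0,0.025],
    [0,0,0.015],
    [0,0,0],
    [0,0,0],
  ],
  gripper=[0.4,0.4,0.4,0.4,0.4,0.4,0.4],
)

```text
t: 40.65
position: [0.5037, -0.3755, 0.0919]
tcp_rot: [-2.631, -1.712, 0.0]
force: [0.2, -0.5, 0.0]
opening: 0.664
```

```bash
python3 -c "
from h import *
a=np.radians(65.8);t=-.138*np.array([np.cos(a),np.sin(a)])+.6128*np.array([np.sin(a),-np.cos(a)]);print(t)
to(t[0],t[1],.04,65.8);print(get_state()['force'])
"
```

```text
[ 0.5024 -0.3771]
t 40.65 p [ 0.5037 -0.3755  0.0919] phi 66.11 q [ 0.72  0.4  -0.19  1.66  0.08  1.1   0.09] open 0.664
slide mm [-2.1 -0.5 51.9]
turn deg [-0.13 -0.08  0.31] slide mm after turn [-2.  -0.6 51.9]
[ 0.1671 -0.5418  0.0377]
```

Emit:
servo_tool(
  rotation=[
    [0,0,0.3],
    [0,0,0],
    [0,0,0],
    [0,0,0],
    [0,0,0],
    [0,0,0],
  ],
  slide=[
    [-0.002,-0.0005,0.015],
    [0,0,0.015],
    [0,0,0.01],
    [0,0,0.005],
    [0,0,0],
    [0,0,0],
  ],
  gripper=[0.4,0.4,0.4,0.4,0.4,0.4],
)

```text
t: 41.15
position: [0.5027, -0.3789, 0.0489]
tcp_rot: [2.638, 1.704, 0.001]
force: [0.6, -0.6, -1.7]
opening: 0.662
```

```bash
python3 -c "
from h import *
to(.5024,-.3771,.039,65.8);print(get_state()['force'])
"
```

```text
t 41.15 p [ 0.5027 -0.3789  0.0489] phi 65.71 q [ 0.72  0.44 -0.18  1.69  0.09  1.01  0.08] open 0.662
slide mm [ 1.5 -1.   9.9]
turn deg [ 0.06 -0.01 -0.09] slide mm after turn [ 1.5 -1.   9.9]
[ 0.6176 -0.6442 -1.6842]
```

Emit:
servo_tool(
  rotation=[
    [0,0,0],
    [0,0,0],
    [0,0,0],
    [0,0,0],
    [0,0,0],
  ],
  slide=[
    [0.0015,-0.001,0.003],
    [0,0,0.003],
    [0,0,0.0025],
    [0,0,0],
    [0,0,0],
  ],
  gripper=[0.4,0.4,0.4,0.4,0.4],
)

```text
t: 41.57
position: [0.5018, -0.3773, 0.0397]
tcp_rot: [2.639, 1.703, 0.0]
force: [-0.5, -0.3, -0.9]
opening: 0.668
```

```bash
python3 -c "
from h import *
to(.5024,-.3771,.039,65.8);print(get_state()['force'])
"
```

```text
t 41.57 p [ 0.5018 -0.3773  0.0397] phi 65.68 q [ 0.72  0.45 -0.18  1.7   0.09  1.    0.08] open 0.668
slide mm [0.5 0.5 0.7]
turn deg [ 0.02  0.   -0.12] slide mm after turn [0.5 0.5 0.7]
[-0.4765 -0.2951 -0.8672]
```

Emit:
servo_tool(
  rotation=[
    [0,0,0],
    [0,0,0],
    [0,0,0],
    [0,0,0],
    [0,0,0],
    [0,0,0],
    [0,0,0],
    [0,0,0],
  ],
  slide=[
    [0,0,0.001],
    [0,0,0.001],
    [0,0,0],
    [0,0,0],
    [0,0,0],
    [0,0,0],
    [0,0,0],
    [0,0,0],
  ],
  gripper=[0.4,0.4,0.4,0.7,0.75,0.85,0.95,1],
)

```text
t: 42.23
position: [0.5018, -0.3769, 0.0375]
tcp_rot: [-2.639, -1.704, -0.0]
force: [0.1, 0.5, 0.5]
opening: 0.893
```

Emit:
servo_tool(
  rotation=[
    [0,0,0],
    [0,0,0],
    [0,0,0],
    [0,0,0],
    [0,0,0],
    [0,0,0],
    [0,0,0],
    [0,0,0],
    [0,0,0],
  ],
  slide=[
    [0,0,0],
    [0,0,-0.015],
    [0,0,-0.03],
    [0,0,-0.035],
    [0,0,-0.035],
    [0,0,-0.035],
    [0,0,-0.035],
    [0,0,-0.02],
    [0,0,0],
  ],
  gripper=[1,1,1,1,1,1,1,1,1],
)

```text
t: 42.98
position: [0.5037, -0.3782, 0.2486]
tcp_rot: [2.633, 1.7, 0.005]
force: [1.2, 0.2, 0.5]
opening: 1.006
```

```bash
python3 -c "
from h import *
im,W=wrist('w12');s=W[130:290,270:400].reshape(-1,3);s=s[(s[:,2]>.05)&(s[:,2]<.07)]
print(len(s),cv2.minAreaRect((s[:,:2]*1000).astype(np.float32)),np.percentile(s[:,2],98),get_state()['position'])
im2,d=snapshot('scene');cv2.imwrite('pics/f1.png',np.vstack([cv2.resize(im2[150:360,130:530],(760,400)),cv2.resize(im[120:280,160:480],(400,200)).repeat(1,1) if 0 else np.hstack([cv2.resize(im[120:280,160:480],(400,200)),np.zeros((200,360,3),np.uint8)])]))
"
```

```text
2239 ((502.28253173828125, -379.3830871582031), (35.42401123046875, 57.87141418457031), 66.04923248291016) 0.06110793340722134 [ 0.5029 -0.3778  0.2456]
```

View pics/f1.png

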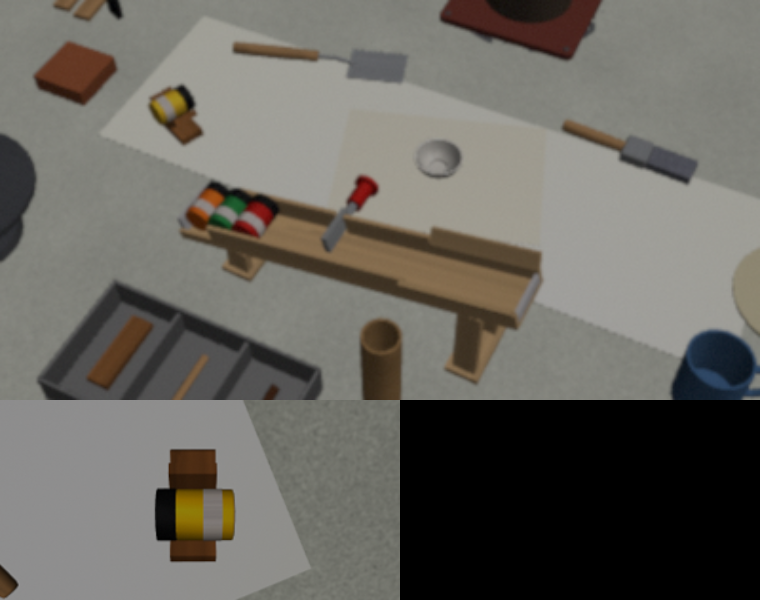

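Yellow is seated in the groove with its top at 61 mm (expected 62). Orange, green and red are in the bay with lids to the front, and the gate is shut. I'm handing in.

```bash
python3 -c "
from cell import *
print(finish_job())"
```

```text
the job is handed in; nothing more can be done
None
```

The job is done and handed in at about 43 s of robot time; the hand-in gives no verdict. This start had four jars: yellow, orange, green and red.

- **Feeding:** I fed all four with their lids to the front, and they queued behind the shut gate.
- **Gate:** I pulled the knob to its stop. It travelled 45 mm, and the force rose to 23 N with no further motion. All four jars rolled into the bay, and the gate shut behind them.
- **Rest:** The rest was knocked about 3 cm aside during the run. I measured it again, then laid the yellow jar in its groove.

**Last checks:**
- The yellow jar's top is at 61 mm (expected 62 mm). It lies along the groove to within about 0.3°, and off centre by no more than about 3 mm.
- Orange, green and red lie in the bay with their lids to the front.
- In the last picture the bowl, spatula, brush, mug, card tube and tiles look undisturbed. I checked this by eye, not by measurement.
- The gripper was clear, about 25 cm above the table.
- None of the last checks failed or disagreed.

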